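# Change over the lasts on the drying carrier

## Task

Slide the carrier with the dried lasts still on it along its rail to the loading station (the detent at the end on the robot's right) and there move both dried lasts onto the sloped stand, sole down across its two bars. At the same station stand every freshly oiled last from the bench sole down across the carrier's two bars; only then push the loaded carrier one station on, so that it clicks into the middle detent in front of the air bar. Move the carrier steadily without slamming it, and leave the bottle and the brush jar alone.

Things in the scene. Friction and masses are not known exactly. Their poses are not given: they have to be found in the camera images.
- carrier (a joint): carrier's position on its rail, m: 0 in the middle detent (at the air bar), -0.140 loading detent (robot's right), +0.140 third detent; end stops +-0.155. Friction 1 N, damping 8 N s/m; passing a detent ridge takes about 5 to 7 N; the spring roller draws the carrier into its centre from within 9 mm. Elsewhere it stays put. White rail marks: stations; brass pointers: carrier's middle.
- rail: fixed rail, base 130 mm wide (x), 720 long (y), 12 thick, guides to 30 mm height, level. Origin: underside centre, on the bench, below the middle detent; y along it, to the robot's left (the joint grows so), x away from the robot. Fixed grey air bar 50 x 260 x 65 mm high, centred at x = +150 mm.
- carrier_top (a point): middle of the carrier, level with the tops of its two bars, 79 mm above the bench; axes as the rail's; moves with it. Bars run along y, 286 mm long, 14 wide, centred at x = -42 and +42 mm, 33 mm above the deck (110 x 310 mm). Stop rails along y, inner faces at x = -98 and +98 mm, rise 12 mm above the bars. Three lasts fit, at y = -88, 0, +88 mm.
- plate_left (a point): top centre of the steel push plate at the carrier's +y end: upright, 70 mm wide (x), 10 thick (y), from 34 to 139 mm above the bench; this point is at y = +150 mm from the carrier's middle, 139 mm high. Push on its outer face or pinch it from above.
- plate_right (a point): the same at the carrier's -y end (y = -150 mm from its middle).
- stand: fixed sloped stand, level plywood base 130 (x) x 210 (y) x 12 mm, origin: underside centre, on the bench. Two bars along y, 10 mm wide, 200 long: at x = -42 mm (top 45 mm high) and x = +42 (top 63 mm). A last across them rises towards +x by 0.211 rad, its sole centre 55 mm up at x = 0; friction holds it. Two fit, at y = -45 and +45 mm.
- dry_a: Wooden shoe last, all alike: 160 mm long (x, toe at +x), 52 wide (y), 90 high, 0.24 kg. Origin: centre of the flat sole, z up. Low body to 52 mm above the sole; above it the cone: flat sides 28 mm apart (y), x from -67 to +8 mm. Mass centre x -3, z 24; grip e.g. at x -12, z 72. Dried, at the start across the carrier's bars.
- dry_b: Wooden shoe last, all alike: 160 mm long (x, toe at +x), 52 wide (y), 90 high, 0.24 kg. Origin: centre of the flat sole, z up. Low body to 52 mm above the sole; above it the cone: flat sides 28 mm apart (y), x from -67 to +8 mm. Mass centre x -3, z 24; grip e.g. at x -12, z 72. Dried, at the start across the carrier's bars.
- wet_a: Wooden shoe last, all alike: 160 mm long (x, toe at +x), 52 wide (y), 90 high, 0.24 kg. Origin: centre of the flat sole, z up. Low body to 52 mm above the sole; above it the cone: flat sides 28 mm apart (y), x from -67 to +8 mm. Mass centre x -3, z 24; grip e.g. at x -12, z 72. Freshly oiled, at the start on the bench on the robot's side of the rail; may be absent.
- wet_b: Wooden shoe last, all alike: 160 mm long (x, toe at +x), 52 wide (y), 90 high, 0.24 kg. Origin: centre of the flat sole, z up. Low body to 52 mm above the sole; above it the cone: flat sides 28 mm apart (y), x from -67 to +8 mm. Mass centre x -3, z 24; grip e.g. at x -12, z 72. Freshly oiled, at the start on the bench on the robot's side of the rail; may be absent.
- wet_c: Wooden shoe last, all alike: 160 mm long (x, toe at +x), 52 wide (y), 90 high, 0.24 kg. Origin: centre of the flat sole, z up. Low body to 52 mm above the sole; above it the cone: flat sides 28 mm apart (y), x from -67 to +8 mm. Mass centre x -3, z 24; grip e.g. at x -12, z 72. Freshly oiled, at the start on the bench on the robot's side of the rail; may be absent.
- bottle: bystander: closed green glass bottle, 64 mm across, 190 mm high, origin under its centre. Leave alone.
- brush_jar: bystander: glass flask with brushes, 90 mm across, 215 mm high, origin under its centre. Leave alone.
There are look-alikes about, which are no part of the job. What is shaped like the dry_b but purple is not meant. What is shaped like the dry_a but orange is not meant.

How it is judged:
By the outcome, as a careful person would: the job done as asked, in the order asked, and still so for the second after the job is handed in, with the robot touching nothing.
Of wet_a, wet_b, wet_c only 2 to 3 are there at a start; the rules pass over those that are not, and their reading is None.
At some moment in a run one of wet_a, wet_b, wet_c may be knocked a few centimetres aside while the robot is not near it.
It also fails if it takes over 210 s, if anything falls off the work surface, if the arm or the gripper's body presses on something with over 40 N, if the wrist force passes 120 N, or if a joint passes its speed limit or range.

## Robot

A 6-joint arm with a two-finger parallel gripper is mounted at the origin on the work surface. World frame = base frame: x ahead of the robot, y to its left, z up, the work surface at z = 0. Lengths are in mm, angles in rad, forces in N, time in s.
With the tool pointing down it reaches from about 275 to 1000 mm from the base axis. Payload 8.4 kg.
Tool frame: the origin (TCP) lies at the very end of the fingers, on their centre line; the grasp point (between the pads) lies 19 mm behind it; x points along the fingers, y is the direction in which the jaws open and shut, and the axes are right-handed (so a half turn about x gives the same grasp; the last joint's range is limited). The gripper opens to 85 mm and grips with 20 to 120 N. Pads are 22 mm wide; open, the fingers measure 114 mm over their backs; the gripper's body (76 mm by 85 mm) begins 54 mm behind the grasp point. The pads swing forward as they close: fully open they stand 13 mm farther back than shut.
Start: joints at [1.242, 0.353, 1.633, -0, 1.155, -0.002], TCP at [200.632, 591.924, 231.281] pointing down, gripper open.
Joint ranges: [-2.63, 2.63], [-0.92, 2.1], [0.06, 2.66], [-1.3, 4.44], [0, 2.69], [-3.02, 3.02]. Speed limits (rad/s): [2.22, 2.22, 2.79, 3.14, 3.14, 3.14].

## Interface

Orientations are given as [roll, pitch, yaw] about the fixed x, y, z axes, in that order (R = Rz(yaw) Ry(pitch) Rx(roll)).
In Python, from rig import r, grab_frame, camera_params, sign_off gives the robot as it stands.
- The arm moves only by the tool drive_tool, never from a script. Its argument "rows" is one flat list of numbers, 7 for each row, row after row: the shift along the tool's x, y, z in mm, then the turn, a rotation vector about the tool's x, y, z in degrees, then the opening in per cent of the stroke, from 0 (shut) to 100 (fully open). In form: [x, y, z, rx, ry, rz, fingers, x, y, z, rx, ry, rz, fingers, ...]. A call has 1 to 10 rows; each row is the pose to reach, as a shift and turn from the pose measured when the call began, along the tool's axes at that moment; what a row does not reach only later rows make up. A row lasts 1/8 s, in which the tool goes at most 62.5 mm and 10.7 degrees, less where a joint would pass 70% of its speed; a pose out of reach is approached as far as the arm can. A call with a gripper value outside its range is refused whole. The fingers move at their own pace and stop on an object; "newtons" is the grip in N (left out, the last holds). Time passes only in rows, so rows that repeat a pose let the fingers close. It gives the time, the measured TCP pose, the force and the opening at its end, in the units of the state.
- r.sense(): the state, without advancing time (a new reading comes with each control period).
- grab_frame(name): name is "scene" or "top" or "wrist"; returns the picture (400x640x3 uint8, red, green, blue); there is no depth.
- camera_params(name): a dict with "vertical_fov" (degrees; the focal length in pixels is half the picture's height over the tangent of half this angle, whatever the lens; pixels are square), "cx", "cy" (the principal point, pixels), "pose" (4x4, takes a point from camera to world coordinates); the wrist camera has in their place "tool_from_camera" (4x4, takes a point from camera to tool coordinates, whose origin is the TCP and whose axes are the tool frame's). Camera axes: x right, y down, z forward; pixel columns grow to the right and rows downward; lengths in mm; the calibration is good to about 2 mm. The wrist camera is an equidistant fisheye: a pixel r from the principal point sees the ray r / f radians off the axis. A picture is of the moment at which its call begins: read the wrist's pose just before it. camera_params takes no time and is no camera call.
- sign_off(): hands the job in, once; it reports no verdict.
The state is a dict: "clock": time; "qpos": joint angles; "qvel": joint speeds; "joint_efforts": joint torques, N m; "eef_pos": TCP position; "tcp_rot": TCP orientation; "contact_force": force on the tool from outside, world axes, zero at the start; "wrist_torque": the same for the moment, N m; "opening": opening from 0.0 (shut) to 1.0 (fully open).
Only numpy, scipy, OpenCV 4.12 (cv2) and the standard library are available. Lean on these libraries where they do the work, as an engineer would, in place of code of your own. Each camera call takes 0.05 s, during which the arm holds its last target.

## Working session

There is one attempt and no reset: what is moved stays moved. The work goes in short steps, Python scripts to look and compute and a tool call to move; the robot and the scene stay as the last step left them, time stands still between calls to the robot, and variables do not carry over. Pictures are saved under pics/ and viewed, and the job is handed in when it is done.

Besides the shell and the picture viewer there is one more tool, called as a command line: name --argument value ..., lists and objects as JSON in quotes. drive_tool: Moves the arm, as the interface text tells. Its arguments: {"type":"object","properties":{"rows":{"type":"array","items":{"type":"number"}},"newtons":{"type":"number"}},"required":["rows"]}

```bash
ls; mkdir -p pics; python3 - <<'E'
from rig import r, grab_frame, camera_params
import cv2
print(r.sense())
for n in ("scene","top","wrist"):
    im=grab_frame(n); cv2.imwrite(f"pics/{n}0.png",im[:,:,::-1]); print(n,camera_params(n))
E
```

```text
pics
{'clock': 0.0, 'qpos': array([ 1.24160749e+00,  3.53645512e-01,  1.63412056e+00,  1.30477456e-05,
        1.15520706e+00, -2.36566792e-03]), 'qvel': array([0.00026542, 0.00150451, 0.00184845, 0.00044097, 0.00034786,
       0.00071495]), 'joint_efforts': array([-2.07309895e-03, -6.05248618e+01, -3.42054141e+01, -1.86331836e-04,
        9.48088156e-03,  3.31952833e-05]), 'eef_pos': array([200.47124513, 591.47999346, 230.56913818]), 'tcp_rot': array([-1.58180359,  1.5694158 , -1.90863204]), 'contact_force': array([-0.10215833,  0.13259675, -0.6873743 ]), 'wrist_torque': array([-0.0195296 ,  0.0406378 ,  0.04587521]), 'opening': 1.0013226474032813}
scene {'vertical_fov': 56.44500922387605, 'cx': 320.97945901140713, 'cy': 194.1542458889429, 'pose': array([[ 8.87282532e-01,  2.53596067e-01, -3.85251532e-01,
         9.71127342e+02],
       [ 4.60919309e-01, -5.18000743e-01,  7.20575202e-01,
        -9.91523210e+02],
       [-1.68255424e-02, -8.16923659e-01, -5.76500335e-01,
         9.17421431e+02],
       [ 0.00000000e+00,  0.00000000e+00,  0.00000000e+00,
         1.00000000e+00]])}
[... 197 characters left out ...]
99920287e-01,  1.17190757e-02, -4.69920221e-03,
         4.81504629e+01],
       [ 3.36860767e-03, -1.11080011e-01, -9.93805757e-01,
         1.69334365e+03],
       [ 0.00000000e+00,  0.00000000e+00,  0.00000000e+00,
         1.00000000e+00]])}
wrist {'vertical_fov': 65.70646984690485, 'cx': 321.5945287895958, 'cy': 199.16119874416435, 'tool_from_camera': array([[-5.87036816e-04, -2.81545480e-01,  9.59547705e-01,
        -1.43086540e+02],
       [ 9.99999800e-01, -3.91208660e-04,  4.96998394e-04,
         2.91307576e-01],
       [ 2.35455721e-04,  9.59547805e-01,  2.81545653e-01,
        -6.92604551e+01],
       [ 0.00000000e+00,  0.00000000e+00,  0.00000000e+00,
         1.00000000e+00]])}
```

View pics/scene0.png

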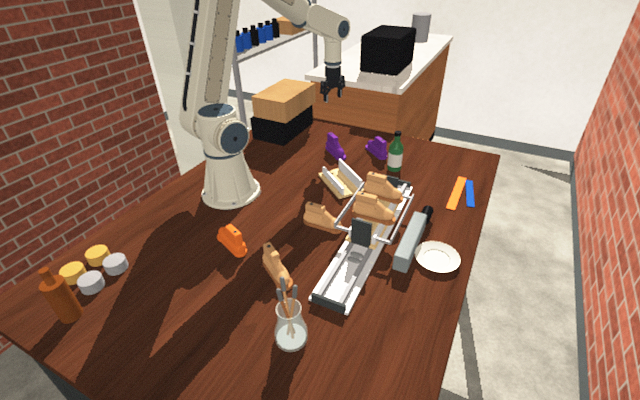

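View pics/top0.png

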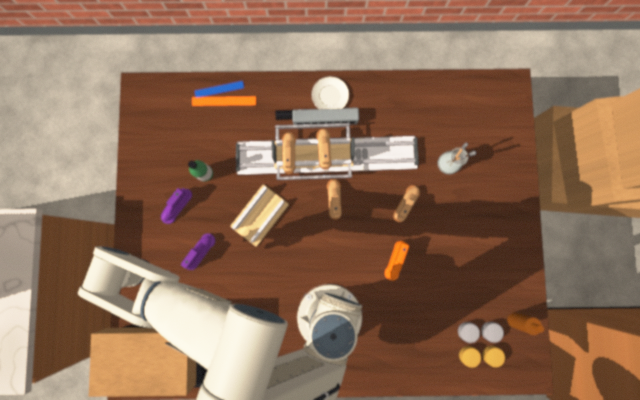

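View pics/wrist0.png

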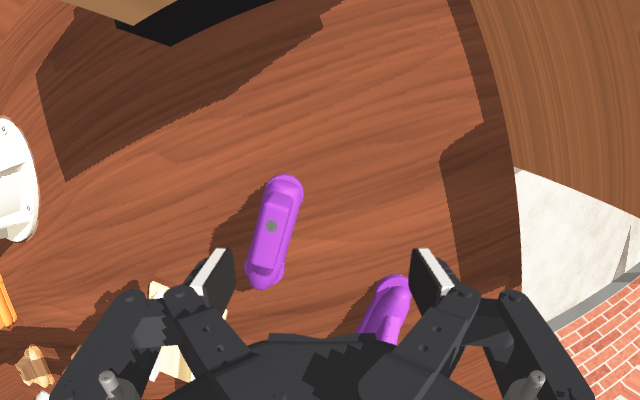

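```bash
cat > h.py <<'E'
import numpy as np, cv2
from rig import r, grab_frame, camera_params
from scipy.spatial.transform import Rotation as R
def P(n):
    c=camera_params(n); f=200/np.tan(np.radians(c['vertical_fov']/2)); return c,f
def ray(n,u,v,T=None):
    c,f=P(n); x=(u-c['cx'])/f; y=(v-c['cy'])/f
    if n=='wrist':
        rr=np.hypot(x,y); s=np.sin(rr)/rr if rr>1e-9 else 1
        d=np.array([x*s,y*s,np.cos(rr)]); M=T@c['tool_from_camera']
    else: d=np.array([x,y,1]); M=c['pose']
    d=M[:3,:3]@d; return M[:3,3],d/np.linalg.norm(d)
def onz(n,u,v,z,T=None):
    o,d=ray(n,u,v,T); return o+d*(z-o[2])/d[2]
def proj(n,p,T=None):
    c,f=P(n); M=c['pose'] if n!='wrist' else T@c['tool_from_camera']
    q=M[:3,:3].T@(np.asarray(p,float)-M[:3,3])
    if n=='wrist':
        rr=np.arctan2(np.hypot(q[0],q[1]),q[2]); k=rr/np.hypot(q[0],q[1]); return np.array([c['cx']+f*k*q[0],c['cy']+f*k*q[1]])
    return np.array([c['cx']+f*q[0]/q[2],c['cy']+f*q[1]/q[2]])
def tcp():
    s=r.sense(); T=np.eye(4); T[:3,:3]=R.from_euler('xyz',s['tcp_rot']).as_matrix(); T[:3,3]=s['eef_pos']; return T
def tri(o1,d1,o2,d2):
    A=np.stack([d1,-d2],1); t=np.linalg.lstsq(A,o2-o1,rcond=None)[0]
    a=o1+d1*t[0]; b=o2+d2*t[1]; return (a+b)/2, np.linalg.norm(a-b)
def down(yaw):
    "rotation with tool x down, tool y along world yaw"
    x=np.array([0,0,-1.]); y=np.array([np.cos(yaw),np.sin(yaw),0]); return np.stack([x,y,np.cross(x,y)],1)
def move(pos,yaw=None,Rm=None):
    "print tool-frame shift and rotvec deg from current"
    T=tcp(); Rg=Rm if Rm is not None else (down(yaw) if yaw is not None else T[:3,:3])
    s=T[:3,:3].T@(np.asarray(pos,float)-T[:3,3]); w=np.degrees(R.from_matrix(T[:3,:3].T@Rg).as_rotvec())
    print('shift',s.round(1),'rot',w.round(2))
def st():
    s=r.sense(); T=tcp(); print('t',round(s['clock'],2),'pos',s['eef_pos'].round(1),'q',s['qpos'].round(2),'yaw_y',round(np.arctan2(T[1,1],T[0,1]),3),'tilt',np.degrees(np.arccos(-T[2,0])).round(2),'F',s['contact_force'].round(1),'op',round(s['opening'],3))
def save(im,name,box=None,k=1,pts=()):
    im=im[:,:,::-1].copy()
    for p in pts: cv2.circle(im,tuple(int(round(a)) for a in p),2,(255,0,255),-1)
    if box: im=im[box[1]:box[3],box[0]:box[2]]
    im=cv2.resize(im,None,fx=k,fy=k,interpolation=cv2.INTER_CUBIC); cv2.imwrite(f'pics/{name}.png',im)
E
python3 - <<'E'
import cv2,numpy as np
t=cv2.imread('pics/top0.png');s=cv2.imread('pics/scene0.png')
cv2.imwrite('pics/topc.png',cv2.resize(t[70:270,220:420],None,fx=3,fy=3,interpolation=cv2.INTER_CUBIC))
cv2.imwrite('pics/topd.png',cv2.resize(t[70:290,220:480],None,fx=2.5,fy=2.5,interpolation=cv2.INTER_CUBIC))
cv2.imwrite('pics/scenec.png',cv2.resize(s[130:330,210:450],None,fx=3,fy=3,interpolation=cv2.INTER_CUBIC))
E
```

```text
(no output)
```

View pics/topc.png

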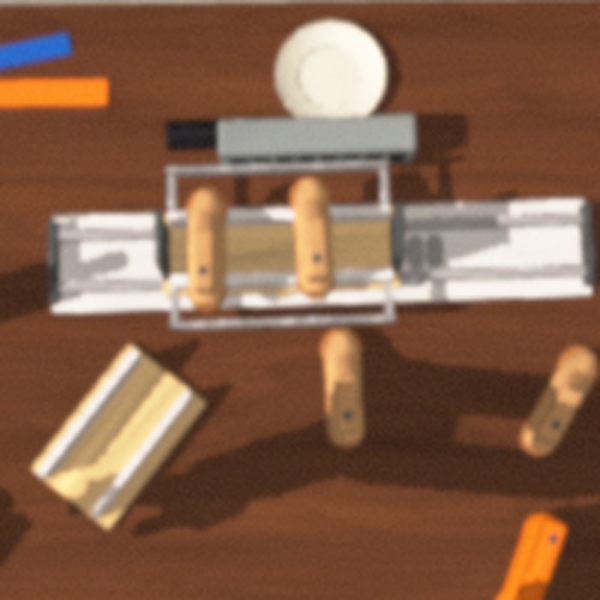

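View pics/scenec.png

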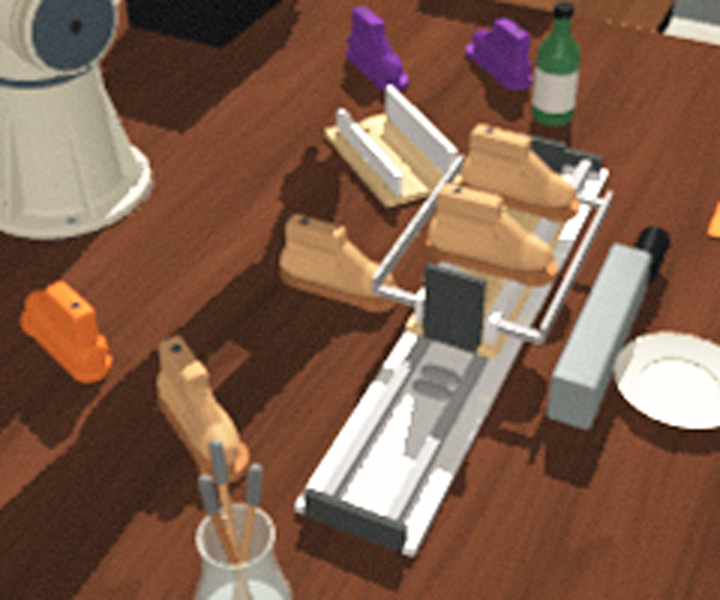

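```bash
python3 - <<'E'
from h import *
c=lambda a,b:(220+a/3,70+b/3)
def q(n,pt,z): print(n,onz('top',*c(*pt),z).round(0))
q('railL -x',(54,312),12);q('railL +x',(50,217),12);q('railR -x',(592,290),12);q('railR+x',(588,200),12)
q('plateL top',(163,240),139);q('plateR',(398,238),139)
q('sr LF',(170,168),91);q('sr RF',(388,162),91);q('sr LN',(173,323),91);q('sr RN',(391,314),91)
q('dryA toe',(207,195),40);q('dryA pin',(203,270),90);q('dryB toe',(310,185),40+79);q('dryB pin',(316,258),169)
q('dryA pin',(203,270),169)
q('w1 toe',(340,335),20);q('w1 pin',(347,415),90);q('w2 toe',(580,353),20);q('w2 pin',(556,425),90)
for p in [(132,344),(32,468),(108,530),(206,404)]: q('stand',p,12)
q('bar hi a',(137,350),63);q('bar hi b',(42,470),63);q('bar lo a',(188,395),45);q('bar lo b',(98,512),45)
q('airbar',(218,118),65);q('airbar',(415,115),65)
move([380,60,430],yaw=-np.pi/2)
st()
E
```

```text
railL -x [561. 356.  12.]
railL +x [690. 363.  12.]
railR -x [ 582. -362.   12.]
railR+x [ 705. -361.   12.]
plateL top [627. 199. 139.]
plateR [626. -92. 139.]
sr LF [732. 194.  91.]
sr RF [737. -86.  91.]
sr LN [531. 191.  91.]
sr RN [539. -86.  91.]
dryA toe [710. 150.  40.]
dryA pin [599. 153.  90.]
dryB toe [700.  15. 119.]
dryB pin [595.  10. 169.]
dryA pin [582. 147. 169.]
w1 toe [524. -24.  20.]
w1 pin [411. -28.  90.]
w2 toe [ 496. -341.   20.]
w2 pin [ 395. -291.   90.]
stand [517. 252.  12.]
stand [353. 383.  12.]
stand [271. 283.  12.]
stand [435. 154.  12.]
bar hi a [501. 240.  63.]
bar hi b [348. 360.  63.]
bar lo a [444. 176.  45.]
bar lo b [294. 292.  45.]
airbar [807. 134.  65.]
airbar [ 808. -125.   65.]
shift [-198.8 -446.   340.6] rot [1.6127e+02 9.0000e-02 1.0000e-02]
t 0.15 pos [200.5 591.6 230.7] q [ 1.24  0.35  1.63 -0.    1.16 -0.  ] yaw_y 1.244 tilt 0.06 F [0.7 0.6 0. ] op 1.003
```

```bash
python3 - <<'E'
from h import *
move([400,80,450],yaw=np.pi/2)
E
```

```text
shift [-218.8 -420.7  353.1] rot [-1.873e+01 -1.000e-02  6.000e-02]
```

drive_tool --rows '[-60, -30, 25, 0, 0, 0, 100, -110, -70, 60, -4, 0, 0, 100, -160, -110, 95, -8, 0, 0, 100, -219, -160, 135, -12, 0, 0, 100, -219, -210, 175, -16, 0, 0, 100, -219, -260, 220, -18.7, 0, 0, 100, -219, -310, 260, -18.7, 0, 0, 100, -219, -360, 305, -18.7, 0, 0, 100, -219, -421, 353, -18.7, 0, 0, 100, -219, -421, 353, -18.7, 0, 0, 100]'

```text
clock: 1.4
eef_pos: [396.7, 86.3, 450.2]
tcp_rot: [-1.197, 1.57, -1.198]
contact_force: [1.3, 0.6, 0.9]
opening: 1.0
```

```bash
python3 - <<'E'
from h import *
st(); T=tcp(); np.save('T1.npy',T)
im=grab_frame('wrist'); cv2.imwrite('pics/w1raw.png',im[:,:,::-1]); save(im,'w1')
E
```

```text
t 1.4 pos [396.7  86.3 450.2] q [ 0.21 -0.16  1.73 -0.    1.56 -1.36] yaw_y 1.571 tilt 0.05 F [1.3 0.6 0.9] op 1.0
```

View pics/w1.png

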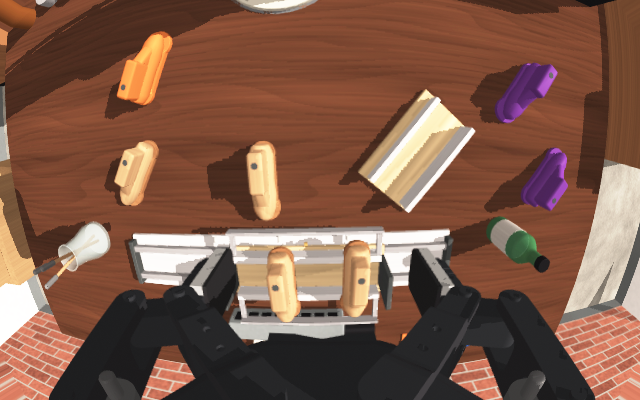

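```bash
python3 - <<'E'
import cv2
t=cv2.imread('pics/w1raw.png')
for n,(a,b,c,d) in dict(a=(100,130,300,260),b=(220,225,460,350),c=(340,80,490,220)).items():
    k=min(800/(c-a),600/(d-b)); k=4 if k>4 else int(k*10)/10
    print(n,k); cv2.imwrite(f'pics/w1{n}.png',cv2.resize(t[b:d,a:c],None,fx=k,fy=k,interpolation=cv2.INTER_CUBIC))
E
```

```text
a 4.0
b 3.3
c 4
```

View pics/w1a.png

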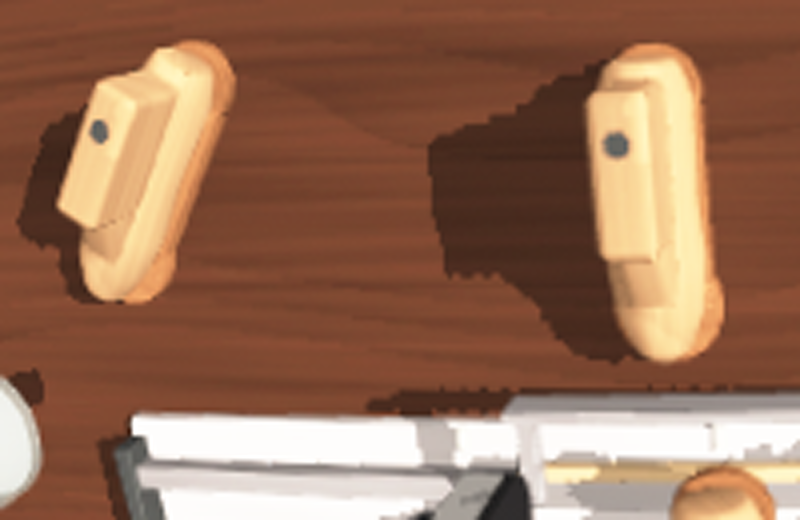

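View pics/w1b.png

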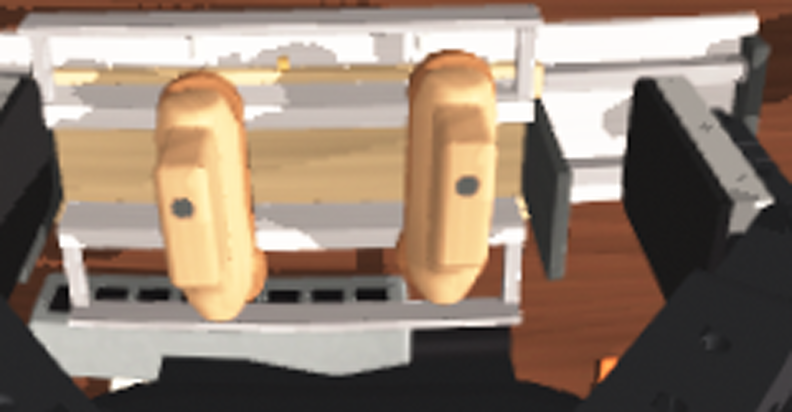

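View pics/w1c.png

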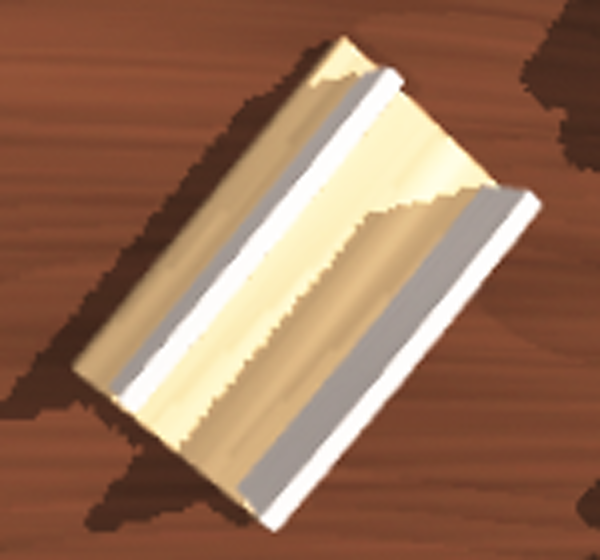

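```bash
cat > m1.py <<'E'
from h import *
T=np.load('T1.npy')
def face(n,hb,tb,off,k,z,T=T):
    # heel pair (2 pts), toe pair(2 pts), crop coords
    g=lambda p:onz('wrist',off[0]+p[0]/k,off[1]+p[1]/k,z,T)[:2]
    h=[g(p) for p in hb]; t=[g(p) for p in tb]
    H=np.mean(h,0); E=np.mean(t,0); d=E-H; L=np.linalg.norm(d); yaw=np.arctan2(d[1],d[0]); u=d/L
    mid=(H+E)/2; org=mid+u*29.5   # cone mid x=-29.5
    print(n,'len',L.round(1),'w',np.linalg.norm(h[0]-h[1]).round(1),np.linalg.norm(t[0]-t[1]).round(1),'yaw',yaw.round(3),'mid',mid.round(1),'sole origin',org.round(1))
if __name__=='__main__':
    face('wet1',[(588,92),(645,92)],[(600,258),(657,262)],(100,130),4,90)
    face('wet2',[(103,80),(137,94)],[(60,208),(98,228)],(100,130),4,90)
    face('dryL',[(165,165),(205,165)],[(172,288),(216,290)],(220,225),3.3,169)
    face('dryR',[(445,140),(487,140)],[(441,268),(483,268)],(220,225),3.3,169)
    g=lambda p,z:onz('wrist',340+p[0]/4,80+p[1]/4,z,T).round(1)
    for p,z in [((345,36),12),((73,369),12),((388,68),45),((405,80),45),((113,397),45),((130,408),45),((525,190),63),((542,207),63),((258,520),63),((275,531),63)]: print(p,g(p,z))
    b=lambda p,z:onz('wrist',220+p[0]/3.3,225+p[1]/3.3,z,T).round(1)
    print('sr nearL',b((25,22),91),'nearR',b((540,12),91),'pR', 'plateL', b((540,97),139),b((567,170),139))
    print('sr farL',b((70,322),91),'sr farR',b((520,318),91))
    a=lambda p,z:onz('wrist',100+p[0]/4,130+p[1]/4,z,T).round(1)
    print('rail corner',a((133,415),12),b((757,20),12))
E
python3 m1.py
```

```text
wet1 len 72.5 w 24.4 25.1 yaw 0.022 mid [431.6 -25.6] sole origin [461.1 -24.9]
wet2 len 72.2 w 21.3 25.4 yaw -0.522 mid [ 414.  -290.8] sole origin [ 439.6 -305.5]
dryL len 75.5 w 19.5 22.9 yaw -0.007 mid [615.1  13.2] sole origin [644.6  13. ]
dryR len 75.6 w 20.1 21.6 yaw 0.031 mid [601.1 148.8] sole origin [630.6 149.7]
(345, 36) [278.8 285.8  12. ]
(73, 369) [444.4 156.   12. ]
(388, 68) [294.7 295.9  45. ]
(405, 80) [299.6 304.5  45. ]
(113, 397) [450.6 170.9  45. ]
(130, 408) [455.8 179.   45. ]
(525, 190) [346.  360.8  63. ]
(542, 207) [353.3 370.5  63. ]
(258, 520) [504.2 238.9  63. ]
(275, 531) [509.6 247.6  63. ]
sr nearL [536.3 -84.5  91. ] nearR [529.4 195.4  91. ] pR plateL [556.2 188.3 139. ] [599.6 206.5 139. ]
sr farL [744.7 -83.   91. ] sr farR [737.4 200.8  91. ]
rail corner [ 582.5 -355.2   12. ] [569.8 360.6  12. ]
```

```bash
python3 - <<'E'
from h import *
move([640,-94,260],yaw=1.596)
E
```

```text
shift [ 191.5 -171.3  241.9] rot [-1.74  0.07  0.32]
```

drive_tool --rows '[0, -40, 50, 0, 0, 0, 100, 20, -75, 100, 0, 0, 0, 100, 50, -110, 150, -1, 0, 0, 100, 90, -145, 200, -1.7, 0, 0.3, 100, 140, -171, 242, -1.7, 0, 0.3, 100, 190, -171, 242, -1.7, 0, 0.3, 100, 190, -171, 242, -1.7, 0, 0.3, 100]'

```text
clock: 2.33
eef_pos: [638.3, -94.0, 256.7]
tcp_rot: [3.006, 1.564, 3.029]
contact_force: [0.3, 0.4, -0.1]
opening: 1.0
```

```bash
python3 - <<'E'
from h import *
st(); T=tcp(); np.save('T2.npy',T)
im=grab_frame('wrist'); cv2.imwrite('pics/w2raw.png',im[:,:,::-1]); save(im,'w2')
print(proj('wrist',[641,-95,139],T))
E
```

```text
t 2.33 pos [638.3 -94.  256.7] q [-0.15  0.37  1.56 -0.    1.23 -1.74] yaw_y 1.594 tilt 0.37 F [ 0.3  0.4 -0.1] op 1.0
[320.65444611 194.98446457]
```

View pics/w2.png

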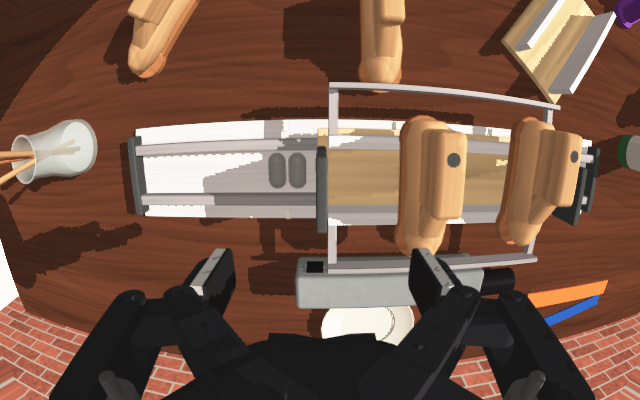

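drive_tool --rows '[40, 1, 0, 0, 0, 0, 100, 80, 1, 0, 0, 0, 0, 100, 120, 1, 0, 0, 0, 0, 100, 144, 1, 0, 0, 0, 0, 100, 144, 1, 0, 0, 0, 0, 50, 144, 1, 0, 0, 0, 0, 30, 144, 1, 0, 0, 0, 0, 5, 144, 1, 0, 0, 0, 0, 0, 144, 1, 0, 0, 0, 0, 0]' --newtons 50

```text
clock: 3.5
eef_pos: [638.6, -92.9, 115.0]
tcp_rot: [3.053, 1.568, 3.076]
contact_force: [-1.9, 0.9, 6.6]
opening: 0.104
```

```bash
python3 - <<'E'
from h import *
st()
E
```

```text
t 3.5 pos [638.6 -92.9 115. ] q [-0.15  0.51  1.68 -0.    0.96 -1.74] yaw_y 1.595 tilt 0.18 F [-1.9  0.9  6.6] op 0.104
```

drive_tool --rows '[0, -3, 0, 0, 0, 0, 0, 0, -8, 0, 0, 0, 0, 0, 0, -15, 0, 0, 0, 0, 0, 0, -23, 0, 0, 0, 0, 0, 0, -31, 0, 0, 0, 0, 0, 0, -39, 0, 0, 0, 0, 0, 0, -47, 0, 0, 0, 0, 0, 0, -55, 0, 0, 0, 0, 0, 0, -63, 0, 0, 0, 0, 0, 0, -70, 0, 0, 0, 0, 0]'

```text
clock: 4.75
eef_pos: [640.2, -163.3, 115.0]
tcp_rot: [3.019, 1.567, 3.043]
contact_force: [-0.9, 0.8, 1.7]
opening: 0.107
```

drive_tool --rows '[0, -7, 0, 0, 0, 0, 0, 0, -15, 0, 0, 0, 0, 0, 0, -23, 0, 0, 0, 0, 0, 0, -31, 0, 0, 0, 0, 0, 0, -39, 0, 0, 0, 0, 0, 0, -47, 0, 0, 0, 0, 0, 0, -55, 0, 0, 0, 0, 0, 0, -63, 0, 0, 0, 0, 0, 0, -69, 0, 0, 0, 0, 0, 0, -73, 0, 0, 0, 0, 0]'

```text
clock: 6.0
eef_pos: [641.9, -236.7, 115.0]
tcp_rot: [3.037, 1.567, 3.061]
contact_force: [-2.4, 1.0, 3.4]
opening: 0.109
```

```bash
python3 - <<'E'
from h import *
st()
E
```

```text
t 6.0 pos [ 641.9 -236.7  115. ] q [-0.36  0.56  1.58 -0.    1.   -1.95] yaw_y 1.594 tilt 0.19 F [-2.4  1.   3.4] op 0.109
```

drive_tool --rows '[0, -5, 0, 0, 0, 0, 0, 0, -12, 0, 0, 0, 0, 0, 0, -20, 0, 0, 0, 0, 0, 0, -28, 0, 0, 0, 0, 0, 0, -35, 0, 0, 0, 0, 0, 0, -40, 0, 0, 0, 0, 0, 0, -43, 0, 0, 0, 0, 0, 0, -45, 0, 0, 0, 0, 0]'

```text
clock: 7.0
eef_pos: [643.0, -282.4, 115.0]
tcp_rot: [-3.045, 1.568, -3.022]
contact_force: [-2.6, -1.5, 3.2]
opening: 0.105
```

drive_tool --rows '[0, -2, 0, 0, 0, 0, 0, 0, -4, 0, 0, 0, 0, 0]'

```text
clock: 7.25
eef_pos: [643.1, -286.9, 115.0]
tcp_rot: [-2.857, 1.567, -2.834]
contact_force: [-2.1, -2.4, 1.5]
opening: 0.107
```

drive_tool --rows '[0, -2, 0, 0, 0, 0, 0, 0, -4, 0, 0, 0, 0, 0, 0, -4, 0, 0, 0, 0, 0]'

```text
clock: 7.62
eef_pos: [643.1, -289.6, 115.0]
tcp_rot: [2.826, 1.567, 2.849]
contact_force: [-2.3, 4.1, 4.6]
opening: 0.11
```

```bash
python3 - <<'E'
from h import *
st();T=tcp()
im=grab_frame('wrist'); cv2.imwrite('pics/w3raw.png',im[:,:,::-1]); save(im,'w3')
save(grab_frame('top'),'t3',(220,70,480,290),3)
E
```

```text
t 7.62 pos [ 643.1 -289.6  115. ] q [-0.42  0.59  1.53 -0.    1.02 -2.02] yaw_y 1.594 tilt 0.22 F [-2.3  4.1  4.6] op 0.11
```

View pics/w3.png

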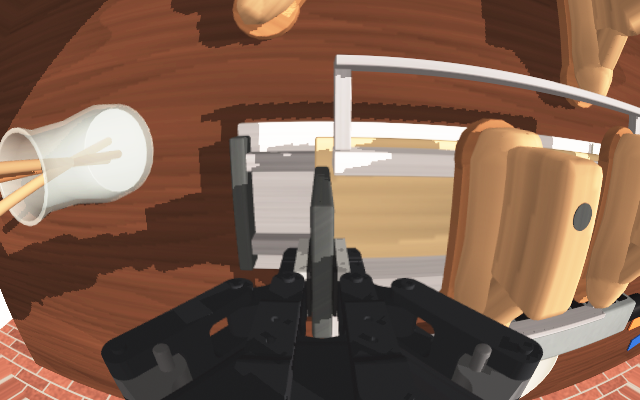

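View pics/t3.png

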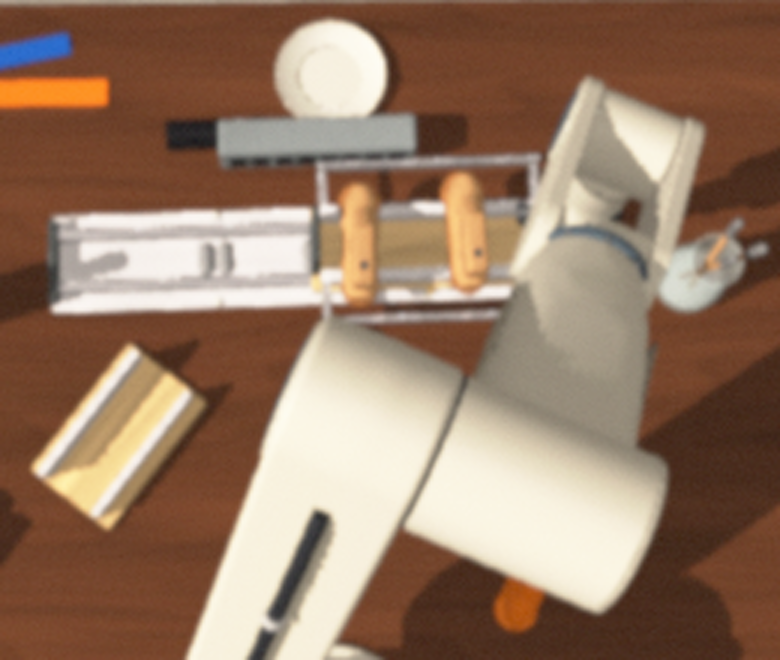

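drive_tool --rows '[0, 0, 0, 0, 0, 0, 20, 0, 0, 0, 0, 0, 0, 50, 0, 0, 0, 0, 0, 0, 80, 0, 0, 0, 0, 0, 0, 80, -40, 0, 0, 0, 0, 0, 80, -90, 0, 0, 0, 0, 0, 80, -140, 0, 0, 0, 0, 0, 80, -150, 0, 0, 0, 0, 0, 80]'

```text
clock: 8.72
eef_pos: [645.4, -290.6, 269.6]
tcp_rot: [-0.649, 1.568, -0.625]
contact_force: [0.4, 0.5, 0.3]
opening: 0.804
```

```bash
python3 - <<'E'
from h import *
st();T=tcp();np.save('T4.npy',T)
im=grab_frame('wrist'); cv2.imwrite('pics/w4raw.png',im[:,:,::-1]); save(im,'w4')
print(proj('wrist',[643,-288.5,139],T))
E
```

```text
t 8.72 pos [ 645.4 -290.6  269.6] q [-0.42  0.45  1.4  -0.    1.29 -2.02] yaw_y 1.594 tilt 0.18 F [0.4 0.5 0.3] op 0.804
[324.6056353  184.70836267]
```

View pics/w4.png

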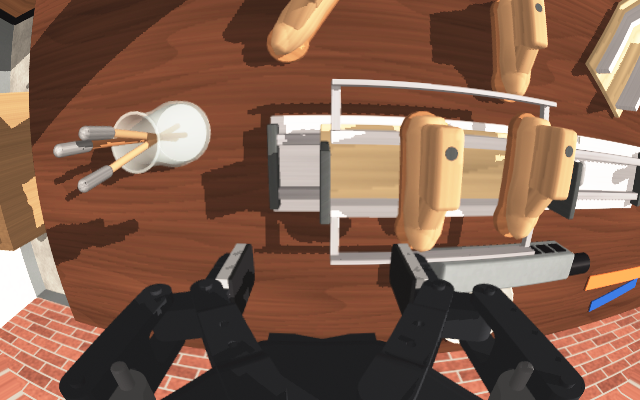

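```bash
python3 - <<'E'
import cv2
t=cv2.imread('pics/w4raw.png')
cv2.imwrite('pics/w4c.png',cv2.resize(t[90:270,310:610],None,fx=2.6,fy=2.6,interpolation=cv2.INTER_CUBIC))
E
```

```text
(no output)
```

View pics/w4c.png

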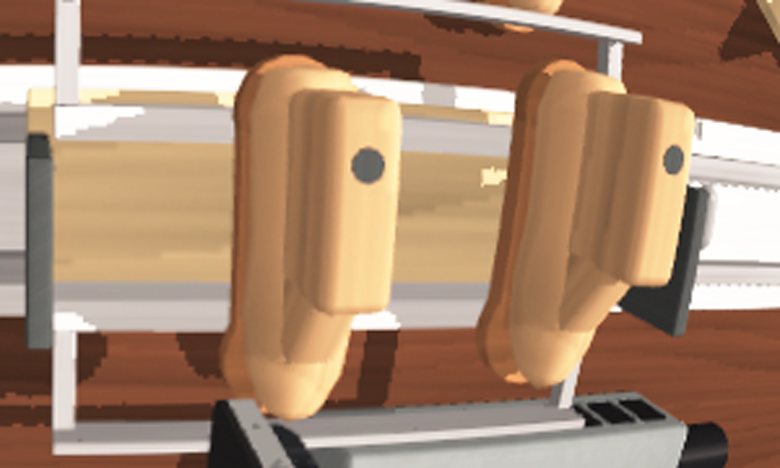

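```bash
python3 - <<'E'
from m1 import *
T=np.load('T4.npy')
face('dryL',[(340,97),(400,100)],[(328,308),(388,308)],(310,90),2.6,169,T)
face('dryR',[(651,100),(694,107)],[(624,280),(668,285)],(310,90),2.6,169,T)
for c in [(368,165),(674,160)]: print(onz('wrist',310+c[0]/2.6,90+c[1]/2.6,169,T))
print('pin0', onz('wrist',220+182/3.3,225+207/3.3,169,np.load('T1.npy')),onz('wrist',220+467/3.3,225+185/3.3,169,np.load('T1.npy')))
print('wetpins',onz('wrist',100+616/4,130+145/4,90,np.load('T1.npy')),onz('wrist',100+99/4,130+132/4,90,np.load('T1.npy')))
E
```

```text
dryL len 70.1 w 21.5 22.7 yaw 0.056 mid [ 618.8 -182.2] sole origin [ 648.2 -180.5]
dryR len 71.2 w 26.0 27.2 yaw 0.001 mid [606.  -47.7] sole origin [635.5 -47.7]
[ 605.32178161 -183.04133813  169.        ]
[592.03603443 -43.3412324  169.        ]
pin0 [601.68484346  10.30657978 169.        ] [588.51530665 149.39122452 169.        ]
wetpins [417.819621   -27.58438151  90.        ] [ 403.52219018 -288.7285779    90.        ]
```

```bash
python3 - <<'E'
from h import *
move([636,-181.5,134],yaw=1.571+.03)
E
```

```text
shift [134.6 109.2  -6.5] rot [-0.38  0.06  0.07]
```

drive_tool --rows '[0, 40, -3, 0, 0, 0, 90, 10, 85, -6.5, 0, 0, 0, 90, 30, 109, -6.5, -0.4, 0, 0, 90, 75, 109, -6.5, -0.4, 0, 0, 90, 110, 109, -6.5, -0.4, 0, 0, 90, 134, 109, -6.5, -0.4, 0, 0, 90, 134, 109, -6.5, -0.4, 0, 0, 90]'

```text
clock: 9.65
eef_pos: [633.6, -181.0, 131.1]
tcp_rot: [3.0, 1.566, 3.031]
contact_force: [-0.1, 0.9, 0.5]
opening: 0.897
```

```bash
python3 - <<'E'
from h import *
st();T=tcp();np.save('T5.npy',T)
im=grab_frame('wrist'); save(im,'w5')
E
```

```text
t 9.65 pos [ 633.6 -181.   131.1] q [-0.28  0.51  1.63 -0.    1.   -1.88] yaw_y 1.601 tilt 0.29 F [-0.1  0.9  0.5] op 0.897
```

View pics/w5.png

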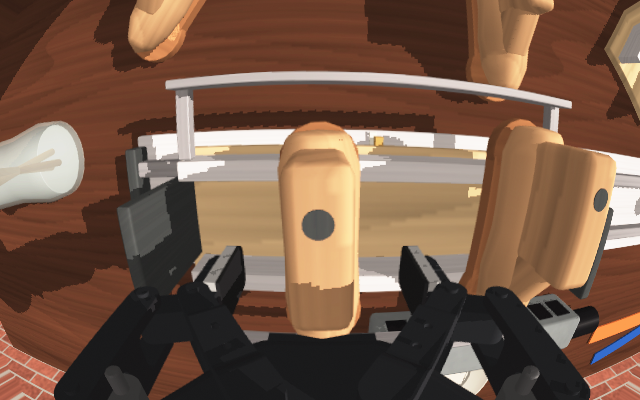

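drive_tool --rows '[-3, 0, 0, 0, 0, 0, 60, -3, 0, 0, 0, 0, 0, 30, -3, 0, 0, 0, 0, 0, 0, -3, 0, 0, 0, 0, 0, 0, -3, 0, 0, 0, 0, 0, 0, -3, 0, 0, 0, 0, 0, 0]' --newtons 45

```text
clock: 10.45
eef_pos: [635.5, -181.6, 137.2]
tcp_rot: [-2.007, 1.57, -1.977]
contact_force: [-0.5, -1.1, 7.0]
opening: 0.32
```

```bash
python3 - <<'E'
from h import *
st()
E
```

```text
t 10.45 pos [ 635.5 -181.6  137.2] q [-0.28  0.5   1.63 -0.    1.01 -1.88] yaw_y 1.601 tilt 0.05 F [-0.5 -1.1  7. ] op 0.32
```

drive_tool --rows '[-10, 0, 0, 0, 0, 0, 0, -30, 0, 0, 0, 0, 0, 0, -60, 0, 0, 0, 0, 0, 0, -100, 0, 0, 0, 0, 0, 0, -100, 0, 0, 0, 0, 0, 0]'

```text
clock: 11.08
eef_pos: [637.7, -182.2, 242.0]
tcp_rot: [-0.432, 1.564, -0.402]
contact_force: [0.5, -0.0, -3.4]
opening: 0.32
```

```bash
python3 - <<'E'
from h import *
st();T=tcp();np.save('T6.npy',T)
im=grab_frame('wrist'); save(im,'w6')
move([401,271,300],yaw=.902+np.pi/2)
save(grab_frame('scene'),'s6',(210,130,450,330),3)
E
```

```text
t 11.07 pos [ 637.7 -182.2  242. ] q [-0.28  0.4   1.54 -0.    1.19 -1.88] yaw_y 1.601 tilt 0.42 F [ 0.5 -0.  -3.4] op 0.32
shift [ -62.1  459.6 -221.3] rot [-49.94   0.12   0.18]
```

View pics/w6.png

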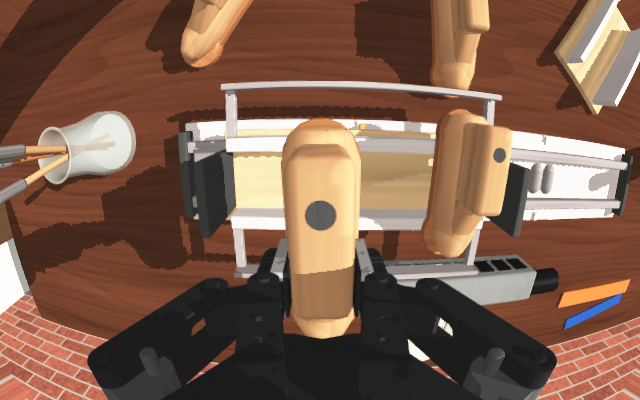

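View pics/s6.png

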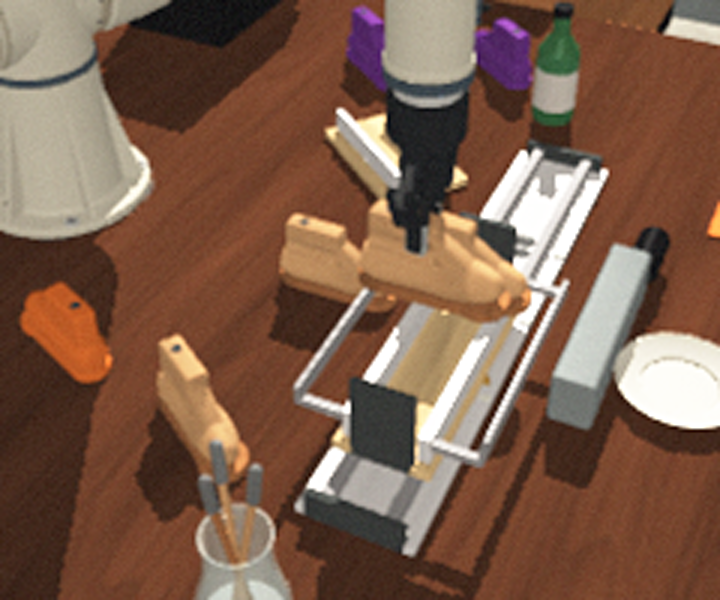

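```bash
cat >> h.py <<'E'
def pintool(u,v,d):
    "pin position in tool frame if TCP is d above the sole -> sole origin offset along tool z"
    T0=np.eye(4); o,dr=ray('wrist',u,v,T0); h=-(90-d); t=(h-o[0])/dr[0]; p=o+dr*t
    print('pin in tool',p.round(1),'sole origin tool z',(p[2]+42.5).round(1)); return p[2]+42.5
def lastpose(org,yaw,pitch,d,zoff,sgn=1):
    "tool pose for last sole origin org, yaw, pitch up of toe; TCP d above sole, last origin at tool z=zoff (tool y along last y)"
    x=np.array([np.cos(yaw)*np.cos(pitch),np.sin(yaw)*np.cos(pitch),np.sin(pitch)]); y=np.array([-np.sin(yaw),np.cos(yaw),0]); z=np.cross(x,y)
    Rm=np.stack([-z,y,x],1)
    return np.asarray(org,float)+z*d-x*zoff, Rm
E
python3 - <<'E'
from h import *
from h import pintool
pintool(320,215,58)
pintool(320,215,54)
E
```

```text
pin in tool [-32.   -1.  -30.4] sole origin tool z 12.1
pin in tool [-36.   -1.  -31.8] sole origin tool z 10.7
```

drive_tool --rows '[-40, 30, -15, -3, 0, 0, 0, -80, 80, -40, -9, 0, 0, 0, -90, 130, -65, -15, 0, 0, 0, -90, 180, -90, -21, 0, 0, 0, -90, 230, -112, -27, 0, 0, 0, -90, 285, -137, -33, 0, 0, 0, -90, 335, -161, -39, 0, 0, 0, -90, 385, -185, -45, 0, 0, 0, -90, 430, -207, -50, 0, 0, 0, -90, 445, -214, -50, 0, 0, 0]'

```text
clock: 12.42
eef_pos: [406.0, 258.4, 325.9]
tcp_rot: [3.027, 1.568, -2.35]
contact_force: [0.3, -0.4, -3.2]
opening: 0.322
```

```bash
python3 - <<'E'
from h import *
st();T=tcp();np.save('T7.npy',T)
im=grab_frame('wrist'); cv2.imwrite('pics/w7raw.png',im[:,:,::-1]); save(im,'w7')
E
```

```text
t 12.43 pos [406.  258.4 325.9] q [ 0.56  0.04  1.81 -0.    1.29 -1.91] yaw_y 2.477 tilt 0.16 F [ 0.3 -0.4 -3.2] op 0.322
```

View pics/w7.png

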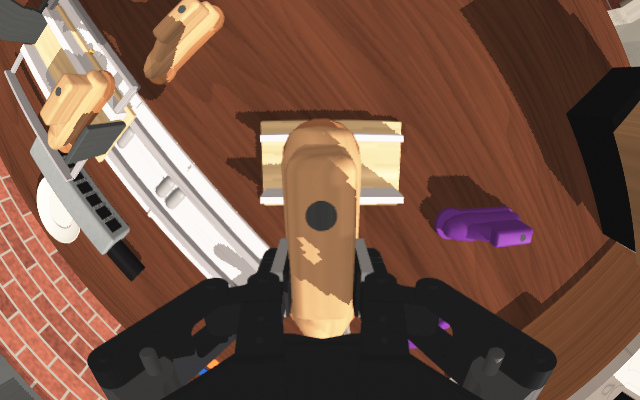

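```bash
python3 - <<'E'
import cv2
t=cv2.imread('pics/w7raw.png')
cv2.imwrite('pics/w7c.png',cv2.resize(t[105:225,240:420],None,fx=4.4,fy=4.4,interpolation=cv2.INTER_CUBIC))
E
```

```text
(no output)
```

View pics/w7c.png

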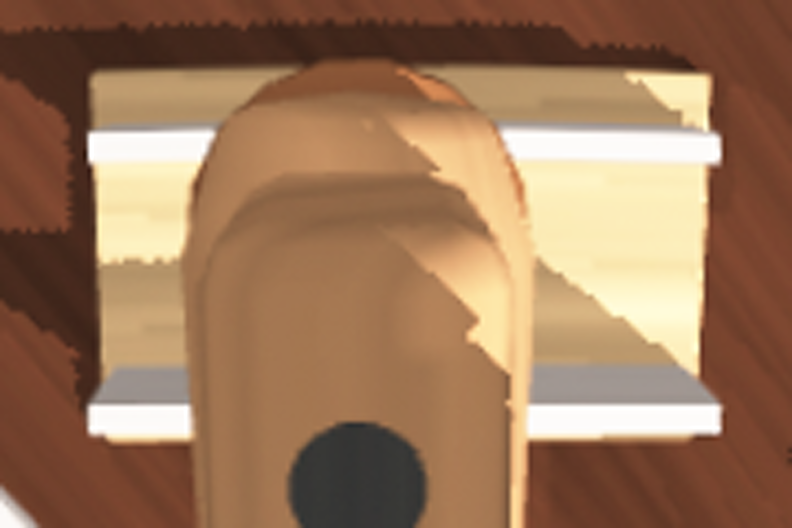

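```bash
python3 - <<'E'
from h import *
T=np.load('T7.npy')
g=lambda p,z:onz('wrist',240+p[0]/4.4,105+p[1]/4.4,z,T)
lo=[g((88,146),45),g((721,147),45)]; hi=[g((88,419),63),g((721,419),63)]
for p in lo+hi: print(p.round(1))
a=np.mean(lo,0);b=np.mean(hi,0); print('sep',np.linalg.norm((b-a)[:2]),'len',np.linalg.norm(lo[0]-lo[1]),np.linalg.norm(hi[0]-hi[1]))
c=(a+b)/2; d=(b-a); print('centre',c,'yaw',np.arctan2(d[1],d[0]))
for q in (lo,hi):
    e=q[1]-q[0]; print(np.arctan2(e[1],e[0])-np.pi/2)
yaw=.904
for s in (45,-45):
    org=np.array([c[0]-np.sin(yaw)*s,c[1]+np.cos(yaw)*s,55+25])
    p,Rm=lastpose(org,yaw,.211,58,12); print(s,p.round(1)); move(p,Rm=Rm)
E
```

```text
[453.4 177.2  45. ]
[295.5 300.2  45. ]
[505.4 243.4  63. ]
[347.6 367.   63. ]
sep 84.43466612381373 len 200.1614754543433 200.46106894214128
centre [400.44307993 271.92562323  54.        ] yaw 0.906668074512467
0.9090149051567491
0.9062366898595022
45 [350.3 281.  134.2]
shift [191.9  57.3 -16.7] rot [  0.03 -12.22  -0.05]
-45 [421.  225.3 134.2]
shift [191.8 -32.7 -16.7] rot [  0.03 -12.22  -0.05]
```

drive_tool --rows '[20, 30, -8, 0, -4, 0, 0, 60, 57, -17, 0, -8, 0, 0, 110, 57, -17, 0, -12.2, 0, 0, 150, 57, -17, 0, -12.2, 0, 0, 180, 57, -17, 0, -12.2, 0, 0, 192, 57, -17, 0, -12.2, 0, 0, 192, 57, -17, 0, -12.2, 0, 0]'

```text
clock: 13.35
eef_pos: [350.3, 279.9, 133.5]
tcp_rot: [0.006, 1.362, 0.909]
contact_force: [-0.7, -0.4, -2.7]
opening: 0.322
```

```bash
cat > tgt.py <<'E'
from h import *
import sys
C=np.array([400.4,271.9]);yaw=.907
def stand(s,dz,d=58,zo=12):
    org=np.array([C[0]-np.sin(yaw)*s,C[1]+np.cos(yaw)*s,55+dz]); p,Rm=lastpose(org,yaw,.211,d,zo); print(s,dz,p.round(1)); move(p,Rm=Rm)
E
python3 - <<'E'
from tgt import *
st(); stand(45,0)
E
```

```text
t 13.35 pos [350.3 279.9 133.5] q [ 0.63  0.12  2.23  0.1   0.59 -1.93] yaw_y 2.474 tilt 11.96 F [-0.7 -0.4 -2.7] op 0.322
45 0 [350.2 280.8 109.2]
shift [23.9  0.6 -4.4] rot [-0.2  -0.13 -0.03]
```

Descend 18 mm, then slowly.

drive_tool --rows '[8, 0.5, -2, 0, 0, 0, 0, 17, 0.5, -3.5, 0, 0, 0, 0, 20, 0.5, -4, 0, 0, 0, 0, 20, 0.5, -4, 0, 0, 0, 0]'

```text
clock: 13.85
eef_pos: [349.9, 280.4, 112.9]
tcp_rot: [0.007, 1.362, 0.91]
contact_force: [-0.5, 0.1, -3.3]
opening: 0.322
```

drive_tool --rows '[1.5, 0, -0.2, 0, 0, 0, 0, 3, 0, -0.5, 0, 0, 0, 0]'

```text
clock: 14.1
eef_pos: [350.1, 280.7, 110.0]
tcp_rot: [0.006, 1.362, 0.91]
contact_force: [0.6, 0.3, -2.6]
opening: 0.321
```

```bash
python3 - <<'E'
from tgt import *
st(); stand(45,0)
save(grab_frame('scene'),'s8',(270,90,430,230),4)
E
```

```text
t 14.1 pos [350.1 280.7 110. ] q [ 0.63  0.17  2.25  0.11  0.53 -1.94] yaw_y 2.475 tilt 11.97 F [ 0.6  0.3 -2.6] op 0.321
45 0 [350.2 280.8 109.2]
shift [0.9 0.  0. ] rot [-0.2  -0.12 -0.03]
```

View pics/s8.png

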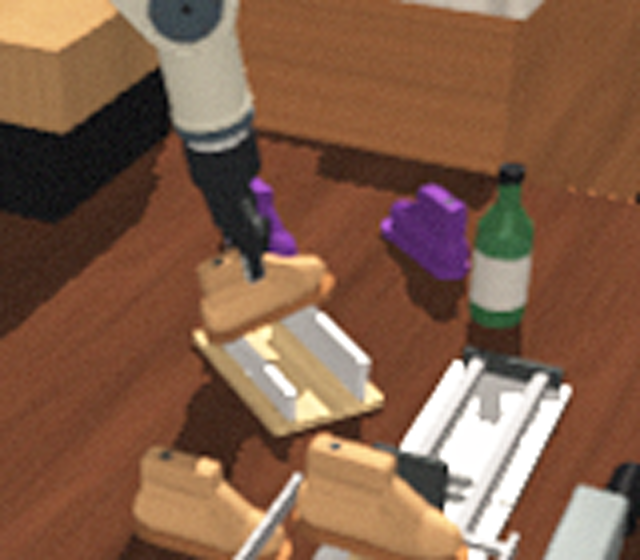

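drive_tool --rows '[0.8, 0, -0.2, 0, 0, 0, 0, 1.6, 0, -0.3, 0, 0, 0, 0]'

```text
clock: 14.4
eef_pos: [350.2, 280.7, 109.4]
tcp_rot: [0.006, 1.362, 0.91]
contact_force: [-12.0, -11.5, 37.5]
opening: 0.321
```

drive_tool --rows '[0.8, 0, -0.2, 0, 0, 0, 0, 1.6, 0, -0.3, 0, 0, 0, 0]'

```text
clock: 14.65
eef_pos: [350.2, 280.7, 109.3]
tcp_rot: [0.006, 1.361, 0.91]
contact_force: [-13.1, -16.5, 48.9]
opening: 0.324
```

drive_tool --rows '[-0.3, 0, 0, 0, 0, 0, 0, -0.3, 0, 0, 0, 0, 0, 0]'

```text
clock: 14.9
eef_pos: [350.4, 280.8, 109.9]
tcp_rot: [0.005, 1.36, 0.909]
contact_force: [-0.5, 1.2, -0.4]
opening: 0.321
```

Seated with light force; open and withdraw along the tool axis.

drive_tool --rows '[0, 0, 0, 0, 0, 0, 45, 0, 0, 0, 0, 0, 0, 70, 0, 0, 0, 0, 0, 0, 80, -20, 0, 0, 0, 0, 0, 80, -60, 0, 0, 0, 0, 0, 80, -110, 0, 0, 0, 0, 0, 80, -150, 0, 0, 0, 6, 0, 80, -170, 0, 0, 0, 12.2, 0, 80, -170, 0, 0, 0, 12.2, 0, 80]'

```text
clock: 16.02
eef_pos: [329.9, 254.2, 277.2]
tcp_rot: [0.406, 1.57, 1.311]
contact_force: [-0.8, 0.1, -0.7]
opening: 0.804
```

```bash
python3 - <<'E'
from h import *
st();T=tcp();np.save('T9.npy',T)
im=grab_frame('wrist'); save(im,'w9')
print(proj('wrist',[400.4-.787*45,271.9+.616*45,55],T))
move([624,-47,260],yaw=1.571+.015)
E
```

```text
t 16.02 pos [329.9 254.2 277.2] q [ 0.65 -0.03  1.99  0.    1.18 -1.82] yaw_y 2.476 tilt 0.05 F [-0.8  0.1 -0.7] op 0.804
[323.66809628 214.86533183]
shift [  15.2 -417.7  -53.8] rot [ 5.097e+01 -5.000e-02 -5.000e-02]
```

View pics/w9.png

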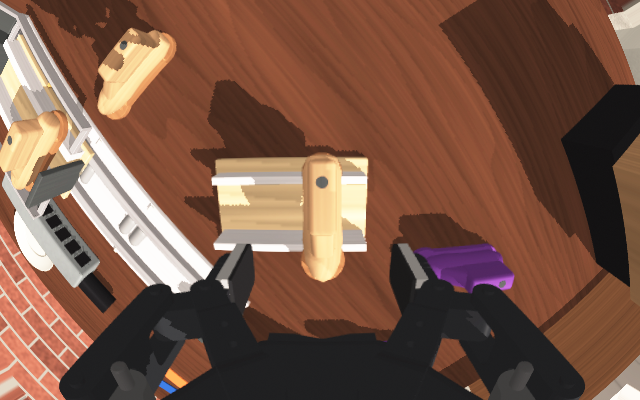

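drive_tool --rows '[-30, -40, -5, 5, 0, 0, 80, -30, -90, -12, 11, 0, 0, 80, -30, -140, -18, 17, 0, 0, 80, -30, -195, -25, 24, 0, 0, 80, -30, -245, -31, 30, 0, 0, 80, -30, -295, -38, 36, 0, 0, 80, -20, -345, -44, 42, 0, 0, 80, -10, -390, -50, 48, 0, 0, 80, 10, -418, -54, 51, 0, 0, 80, 15, -418, -54, 51, 0, 0, 80]'

```text
clock: 17.32
eef_pos: [623.1, -48.8, 256.5]
tcp_rot: [2.873, 1.566, 2.885]
contact_force: [-0.7, 0.1, -0.3]
opening: 0.8
```

```bash
python3 - <<'E'
from h import *
st();T=tcp();np.save('T10.npy',T)
im=grab_frame('wrist'); cv2.imwrite('pics/w10raw.png',im[:,:,::-1]); save(im,'w10')
E
```

```text
t 17.32 pos [623.1 -48.8 256.5] q [-0.08  0.33  1.6   0.    1.21 -1.66] yaw_y 1.583 tilt 0.26 F [-0.7  0.1 -0.3] op 0.8
```

View pics/w10.png

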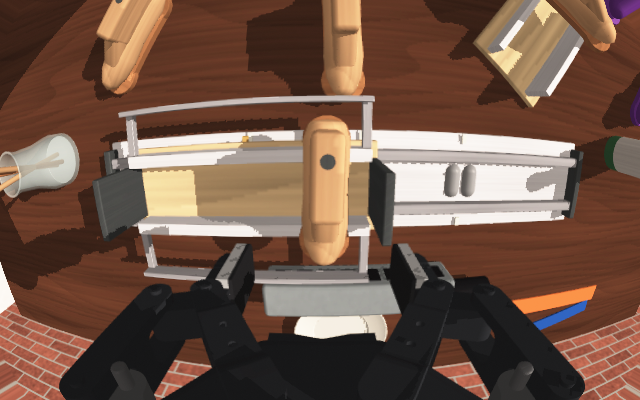

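```bash
python3 - <<'E'
import cv2
t=cv2.imread('pics/w10raw.png')
cv2.imwrite('pics/w10c.png',cv2.resize(t[105:275,270:400],None,fx=3.5,fy=3.5,interpolation=cv2.INTER_CUBIC))
E
```

```text
(no output)
```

View pics/w10c.png

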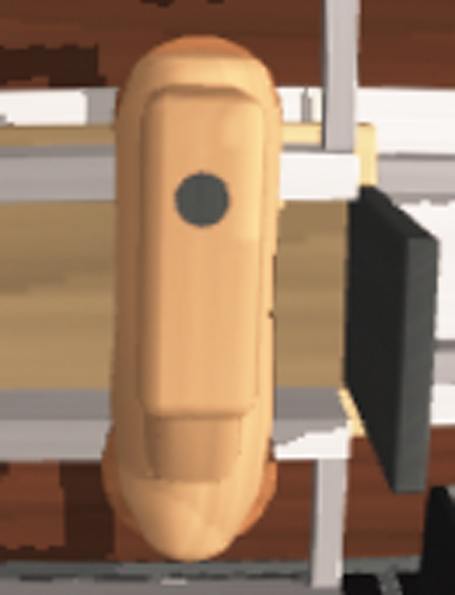

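```bash
python3 - <<'E'
from m1 import *
T=np.load('T10.npy')
face('dryR',[(148,90),(260,92)],[(138,413),(255,414)],(270,105),3.5,169,T)
print(onz('wrist',270+202/3.5,105+200/3.5,169,T), 'plateL',onz('wrist',270+393/3.5,105+215/3.5,139,T),onz('wrist',270+416/3.5,105+488/3.5,139,T),onz('wrist',270+436/3.5,105+240/3.5,139,T))
E
```

```text
dryR len 72.5 w 23.7 26.6 yaw -0.006 mid [604.7 -44.9] sole origin [634.2 -45.1]
[592.06875656 -44.7842073  169.        ] plateL [599.7283678    3.23571844 139.        ] [673.27153203  14.75196479 139.        ] [605.77066768  14.63060478 139.        ]
```

```bash
python3 - <<'E'
from h import *
move([622.2,-45,137],yaw=1.569)
E
```

```text
shift [119.8   2.6   0.4] rot [ 0.91 -0.28 -0.08]
```

drive_tool --rows '[30, 2.6, 0, 0.9, 0, 0, 62, 70, 2.6, 0, 0.9, -0.3, 0, 62, 105, 2.6, 0, 0.9, -0.3, 0, 62, 119, 2.6, 0, 0.9, -0.3, 0, 62, 119, 2.6, 0, 0.9, -0.3, 0, 62, 119, 2.6, 0, 0.9, -0.3, 0, 30, 119, 2.6, 0, 0.9, -0.3, 0, 0, 119, 2.6, 0, 0.9, -0.3, 0, 0, 119, 2.6, 0, 0.9, -0.3, 0, 0, 119, 2.6, 0, 0.9, -0.3, 0, 0]'

```text
clock: 18.62
eef_pos: [622.9, -45.0, 139.6]
tcp_rot: [0.425, 1.567, 0.424]
contact_force: [-0.5, 0.8, 6.7]
opening: 0.32
```

```bash
python3 - <<'E'
from h import *
st()
E
```

```text
t 18.62 pos [622.9 -45.  139.6] q [-0.08  0.45  1.71  0.    0.98 -1.65] yaw_y 1.569 tilt 0.19 F [-0.5  0.8  6.7] op 0.32
```

drive_tool --rows '[-10, 0, 0, 0, 0, 0, 0, -30, 0, 0, 0, 0, 0, 0, -70, 0, 0, 0, 0, 0, 0, -120, 0, 0, 0, 0, 0, 0, -170, 0, 0, 0, 0, 0, 0, -180, 0, 0, 0, 0, 0, 0]'

```text
clock: 19.38
eef_pos: [623.9, -45.4, 324.3]
tcp_rot: [0.09, 1.561, 0.088]
contact_force: [0.2, 1.0, -2.4]
opening: 0.319
```

```bash
python3 - <<'E'
from h import *
st();T=tcp()
im=grab_frame('wrist'); cv2.imwrite('pics/w11raw.png',im[:,:,::-1]); save(im,'w11')
hsv=cv2.cvtColor(im,cv2.COLOR_RGB2HSV)
g=im[180:250,290:350].max(2); m=(g<90).astype(np.uint8); n,l,s,c=cv2.connectedComponentsWithStats(m); i=1+s[1:,4].argmax(); print(s[i],c[i]+[290,180])
pintool(*(c[i]+[290,180]),60.5)
from tgt import stand
stand(-45,60,60.5,12)
E
```

```text
t 19.38 pos [623.9 -45.4 324.3] q [-0.08  0.28  1.53  0.    1.32 -1.65] yaw_y 1.569 tilt 0.57 F [ 0.2  1.  -2.4] op 0.319
[ 18  18  29  28 635] [321.89291339 211.0503937 ]
pin in tool [-29.5  -0.2 -31.1] sole origin tool z 11.4
-45 60 [420.8 225.  171.6]
shift [ 150.3  269.8 -204.2] rot [-51.84 -10.79   5.64]
```

View pics/w11.png

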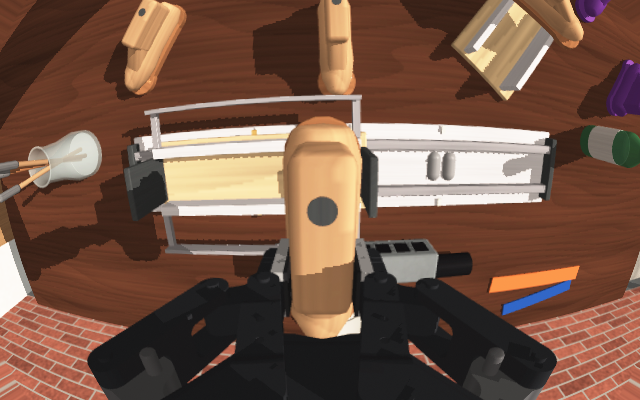

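drive_tool --rows '[0, 35, -26, -7, 0, 0, 0, 0, 75, -56, -14, 0, 0, 0, 0, 115, -86, -22, 0, 0, 0, 0, 155, -116, -30, 0, 0, 0, 0, 195, -146, -38, 0, 0, 0, 0, 235, -176, -46, 0, 0, 0, 0, 270, -204, -52, 0, 0, 0, 0, 270, -204, -52, 0, 0, 0]'

```text
clock: 20.42
eef_pos: [417.3, 226.3, 320.3]
tcp_rot: [-0.862, 1.566, 0.048]
contact_force: [0.3, 0.9, -1.9]
opening: 0.322
```

```bash
python3 - <<'E'
from tgt import *
st(); stand(-45,25,60.5,11.5)
E
```

```text
t 20.43 pos [417.3 226.3 320.3] q [ 0.5   0.03  1.83 -0.    1.27 -1.99] yaw_y 2.481 tilt 0.3 F [ 0.3  0.9 -1.9] op 0.322
-45 25 [421.1 225.3 136.7]
shift [183.6  -2.8   1. ] rot [  0.21 -11.89   0.21]
```

drive_tool --rows '[50, -3, 1, 0, -4, 0, 0, 100, -3, 1, 0, -8, 0, 0, 145, -3, 1, 0.2, -11.9, 0.2, 0, 175, -3, 1, 0.2, -11.9, 0.2, 0, 184, -3, 1, 0.2, -11.9, 0.2, 0, 184, -3, 1, 0.2, -11.9, 0.2, 0]'

```text
clock: 21.18
eef_pos: [421.4, 224.9, 136.0]
tcp_rot: [0.002, 1.361, 0.908]
contact_force: [-0.1, 0.4, -2.7]
opening: 0.32
```

```bash
python3 - <<'E'
from tgt import *
st(); stand(-45,0,60.5,11.5)
E
```

```text
t 21.18 pos [421.4 224.9 136. ] q [ 0.42  0.17  2.16  0.17  0.63 -2.19] yaw_y 2.477 tilt 12.02 F [-0.1  0.4 -2.7] op 0.32
-45 0 [421.1 225.3 111.7]
shift [23.8  0.4 -4.9] rot [-0.03 -0.07 -0.02]
```

drive_tool --rows '[8, 0.4, -2, 0, 0, 0, 0, 17, 0.4, -3.5, 0, 0, 0, 0, 21, 0.4, -4.4, 0, 0, 0, 0, 21, 0.4, -4.4, 0, 0, 0, 0]'

```text
clock: 21.68
eef_pos: [420.9, 225.2, 114.3]
tcp_rot: [0.003, 1.361, 0.91]
contact_force: [-0.3, 0.1, -2.0]
opening: 0.32
```

drive_tool --rows '[1, 0, -0.2, 0, 0, 0, 0, 2, 0, -0.4, 0, 0, 0, 0]'

```text
clock: 21.92
eef_pos: [421.1, 225.3, 112.4]
tcp_rot: [0.002, 1.361, 0.909]
contact_force: [-0.5, 0.0, -0.8]
opening: 0.321
```

drive_tool --rows '[0.6, 0, -0.1, 0, 0, 0, 0, 0.8, 0, -0.2, 0, 0, 0, 0]'

```text
clock: 22.18
eef_pos: [421.0, 225.2, 112.1]
tcp_rot: [0.002, 1.361, 0.909]
contact_force: [-4.6, -4.0, 9.0]
opening: 0.316
```

Contact at the expected height; release.

drive_tool --rows '[0, 0, 0, 0, 0, 0, 45, 0, 0, 0, 0, 0, 0, 65, 0, 0, 0, 0, 0, 0, 70, -20, 0, 0, 0, 0, 0, 70, -60, 0, 0, 0, 0, 0, 70, -110, 0, 0, 0, 0, 0, 70, -150, 0, 0, 0, 6, 0, 70, -190, 0, 0, 0, 12.2, 0, 70, -200, 0, 0, 0, 12.2, 0, 70]'

```text
clock: 23.3
eef_pos: [397.0, 193.5, 310.1]
tcp_rot: [-1.629, 1.569, -0.721]
contact_force: [-0.2, -0.8, -0.4]
opening: 0.697
```

```bash
python3 - <<'E'
from h import *
st();T=tcp();np.save('T12.npy',T)
im=grab_frame('wrist'); cv2.imwrite('pics/w12raw.png',im[:,:,::-1]); save(im,'w12')
move([449,-25,250],yaw=1.571+.02)
save(grab_frame('scene'),'s12',(270,90,430,230),4)
E
```

```text
t 23.3 pos [397.  193.5 310.1] q [ 0.45 -0.02  1.9  -0.    1.25 -2.03] yaw_y 2.479 tilt 0.09 F [-0.2 -0.8 -0.4] op 0.697
shift [  59.7 -175.7 -139.6] rot [5.086e+01 4.000e-02 4.000e-02]
```

View pics/w12.png

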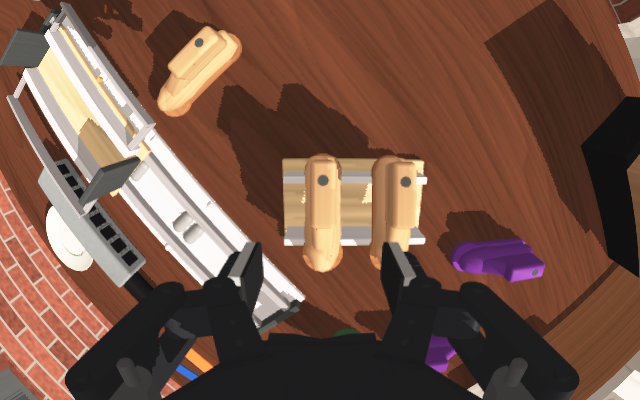

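View pics/s12.png

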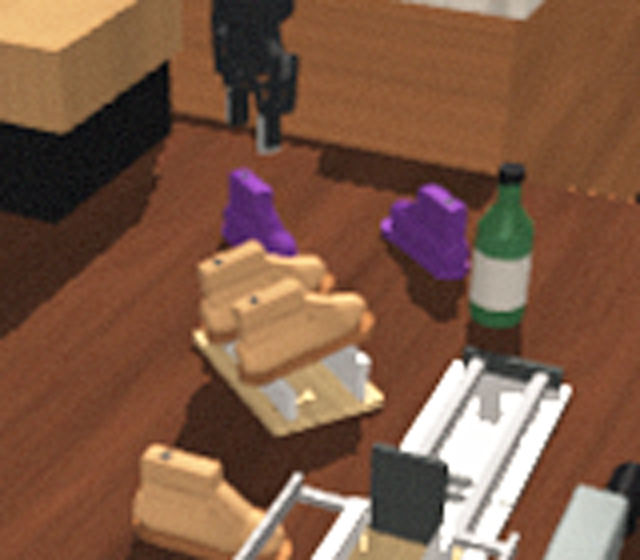

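drive_tool --rows '[0, -25, -20, 7, 0, 0, 70, 0, -50, -40, 15, 0, 0, 70, 0, -75, -60, 22, 0, 0, 70, 0, -100, -80, 30, 0, 0, 70, 0, -125, -100, 37, 0, 0, 70, 20, -150, -120, 45, 0, 0, 70, 40, -176, -140, 51, 0, 0, 70, 60, -176, -140, 51, 0, 0, 70, 60, -176, -140, 51, 0, 0, 70]'

```text
clock: 24.52
eef_pos: [445.9, -26.3, 245.5]
tcp_rot: [3.097, 1.566, 3.113]
contact_force: [-0.0, -0.2, 0.3]
opening: 0.702
```

```bash
python3 - <<'E'
from h import *
st();T=tcp();np.save('T13.npy',T)
im=grab_frame('wrist'); cv2.imwrite('pics/w13raw.png',im[:,:,::-1]); save(im,'w13')
E
```

```text
t 24.52 pos [445.9 -26.3 245.5] q [-0.06  0.06  1.98 -0.    1.11 -1.65] yaw_y 1.587 tilt 0.3 F [-0.  -0.2  0.3] op 0.702
```

View pics/w13.png

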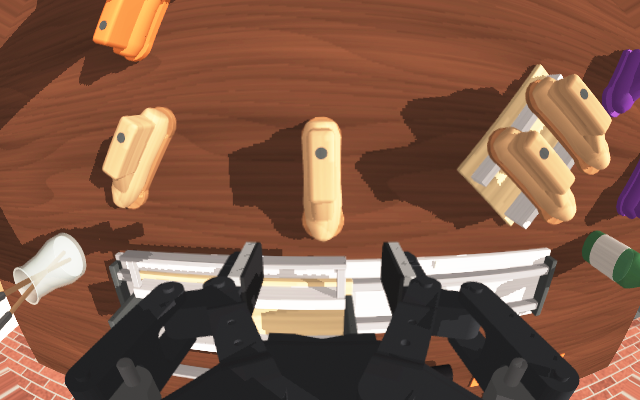

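```bash
python3 - <<'E'
import cv2
t=cv2.imread('pics/w13raw.png')
cv2.imwrite('pics/w13c.png',cv2.resize(t[105:255,270:380],None,fx=4,fy=4,interpolation=cv2.INTER_CUBIC))
E
```

```text
(no output)
```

View pics/w13c.png

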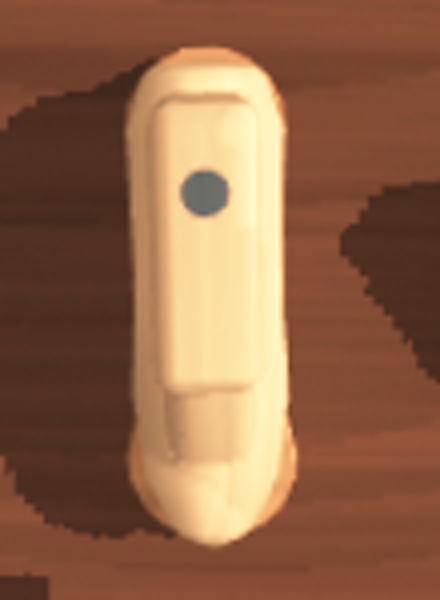

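```bash
python3 - <<'E'
from m1 import *
T=np.load('T13.npy')
face('wet1',[(152,102),(255,102)],[(157,385),(257,385)],(270,105),4,90,T)
print('pin',onz('wrist',270+205/4,105+193/4,90,T))
move([448,-25.5,57],yaw=1.571+.025)
E
```

```text
wet1 len 70.8 w 24.7 25.2 yaw 0.028 mid [430.3 -27.1] sole origin [459.8 -26.3]
pin [417.12546566 -27.40104887  90.        ]
shift [189.8   0.5   1.8] rot [-0.47 -0.18  0.  ]
```

drive_tool --rows '[50, -0.5, 2, -0.5, 0, 0, 70, 110, -0.5, 2, -0.5, 0, 0, 70, 160, -0.5, 2, -0.5, -0.2, 0, 70, 186, -0.5, 2, -0.5, -0.2, 0, 70, 188, -0.5, 2, -0.5, -0.2, 0, 70, 188, -0.5, 2, -0.5, -0.2, 0, 30, 188, -0.5, 2, -0.5, -0.2, 0, 0, 188, -0.5, 2, -0.5, -0.2, 0, 0, 188, -0.5, 2, -0.5, -0.2, 0, 0, 188, -0.5, 2, -0.5, -0.2, 0, 0]'

```text
clock: 25.82
eef_pos: [449.5, -26.5, 60.3]
tcp_rot: [-0.029, 1.568, -0.003]
contact_force: [-2.7, 1.7, 9.5]
opening: 0.324
```

drive_tool --rows '[-10, 0, 0, 0, 0, 0, 0, -40, 0, 0, 0, 0, 0, 0, -90, 0, 0, 0, 0, 0, 0, -140, 0, 0, 0, 0, 0, 0, -190, 0, 0, 0, 0, 0, 0, -200, 0, 0, 0, 0, 0, 0]'

```text
clock: 26.58
eef_pos: [450.4, -26.6, 264.4]
tcp_rot: [-0.07, 1.561, -0.044]
contact_force: [-0.3, -0.6, -3.3]
opening: 0.318
```

```bash
python3 - <<'E'
from h import *
st();T=tcp()
im=grab_frame('wrist'); cv2.imwrite('pics/w14raw.png',im[:,:,::-1]); save(im,'w14')
g=im[180:250,290:350].max(2); m=(g<100).astype(np.uint8); n,l,s,c=cv2.connectedComponentsWithStats(m); i=1+s[1:,4].argmax(); print(s[i],c[i]+[290,180])
for d in (55,60): pintool(*(c[i]+[290,180]),d)
E
```

```text
t 26.57 pos [450.4 -26.6 264.4] q [-0.06  0.04  1.95  0.    1.14 -1.66] yaw_y 1.596 tilt 0.58 F [-0.3 -0.6 -3.3] op 0.318
[ 26  19   7  27 103] [319.04854369 210.66019417]
pin in tool [-35.   -1.3 -33.1] sole origin tool z 9.4
pin in tool [-30.   -1.4 -31.5] sole origin tool z 11.0
```

View pics/w14.png

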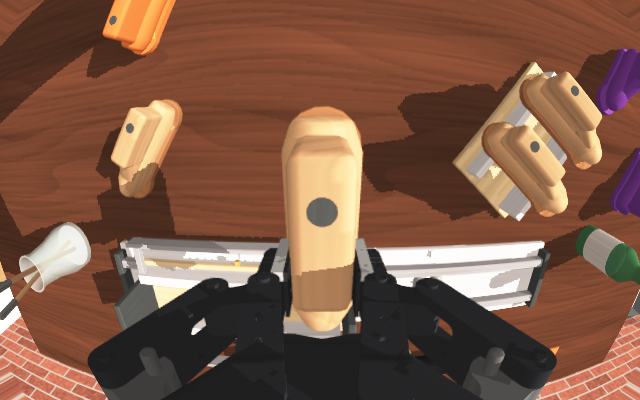

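```bash
python3 - <<'E'
from h import *
T=np.load('T10.npy')
for u,v,z in [(121,115,91),(372,99,91),(147,275,91),(366,280,91)]: print(onz('wrist',u,v,z,T).round(1))
def car(s,dz,d,zo,yaw=.023):
    org=np.array([640-yaw*s,-138.5+s,79+dz]); p,Rm=lastpose(org,yaw,0,d,zo); print(p.round(1)); move(p,Rm=Rm)
car(88,80,60.3,11.5); car(0,80,60.3,11.5)
E
```

```text
[ 546.4 -278.9   91. ]
[ 5.399e+02 -1.000e-01  9.100e+01]
[ 748.7 -273.7   91. ]
[740.7   4.   91. ]
[626.5 -50.8 219.3]
shift [ 45.8 -28.7 175.5] rot [0.15 0.49 0.03]
[ 628.5 -138.8  219.3]
shift [  45.8 -116.8  175.3] rot [0.15 0.49 0.03]
```

drive_tool --rows '[0, -8, 50, 0, 0, 0, 0, 0, -16, 100, 0, 0.5, 0, 0, 0, -24, 150, 0, 0.5, 0, 0, 0, -28, 178, 0, 0.5, 0, 0, 20, -28, 178, 0, 0.5, 0, 0, 46, -28, 178, 0, 0.5, 0, 0, 46, -28, 178, 0, 0.5, 0, 0]'

```text
clock: 27.5
eef_pos: [626.4, -49.8, 215.3]
tcp_rot: [3.117, 1.564, -3.14]
contact_force: [-0.9, 0.4, -2.2]
opening: 0.318
```

```bash
cat >> tgt.py <<'E'
def car(s,dz,d,zo,yw=.025,c=(642.5,-138)):
    org=np.array([c[0]-yw*s,c[1]+s,79+dz]); p,Rm=lastpose(org,yw,0,d,zo); print(p.round(1)); move(p,Rm=Rm)
E
python3 - <<'E'
from tgt import *
st(); np.save('T15.npy',tcp())
im=grab_frame('wrist'); save(im,'w15')
car(88,0,60.3,11.5)
E
```

```text
t 27.5 pos [626.4 -49.8 215.3] q [-0.08  0.38  1.64 -0.    1.14 -1.68] yaw_y 1.596 tilt 0.42 F [-0.9  0.4 -2.2] op 0.318
[628.8 -50.3 139.3]
shift [77.9 -0.4  1.6] rot [ 0.04 -0.25  0.01]
```

View pics/w15.png

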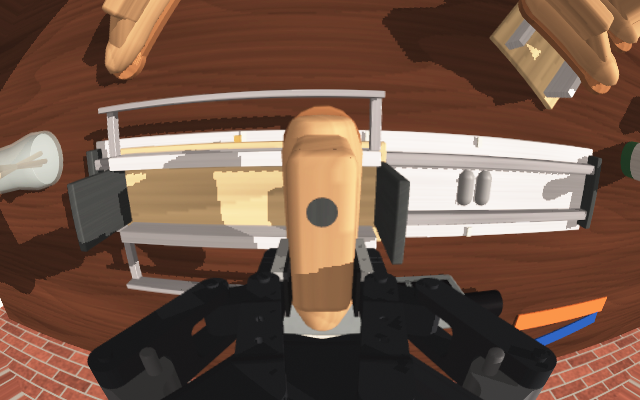

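drive_tool --rows '[25, -0.5, 1.5, 0, -0.2, 0, 0, 50, -0.5, 1.5, 0, -0.2, 0, 0, 68, -0.5, 1.5, 0, -0.2, 0, 0, 74, -0.5, 1.5, 0, -0.2, 0, 0, 74, -0.5, 1.5, 0, -0.2, 0, 0]'

```text
clock: 28.18
eef_pos: [629.3, -50.4, 144.3]
tcp_rot: [-0.674, 1.57, -0.648]
contact_force: [1.2, -0.9, -2.3]
opening: 0.321
```

drive_tool --rows '[1, 0, 0, 0, 0, 0, 0, 2, 0, 0, 0, 0, 0, 0]'

```text
clock: 28.42
eef_pos: [629.6, -50.4, 143.5]
tcp_rot: [-0.34, 1.57, -0.314]
contact_force: [-6.4, 0.6, 13.5]
opening: 0.317
```

drive_tool --rows '[0.7, 0, 0, 0, 0, 0, 0, 0.8, 0, 0, 0, 0, 0, 0]'

```text
clock: 28.68
eef_pos: [629.8, -50.5, 143.7]
tcp_rot: [-0.254, 1.569, -0.228]
contact_force: [-4.3, -0.3, 7.8]
opening: 0.32
```

```bash
python3 - <<'E'
from h import *
save(grab_frame('scene'),'s16',(290,140,450,300),4)
im=grab_frame('wrist'); save(im,'w16')
E
```

```text
(no output)
```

View pics/s16.png

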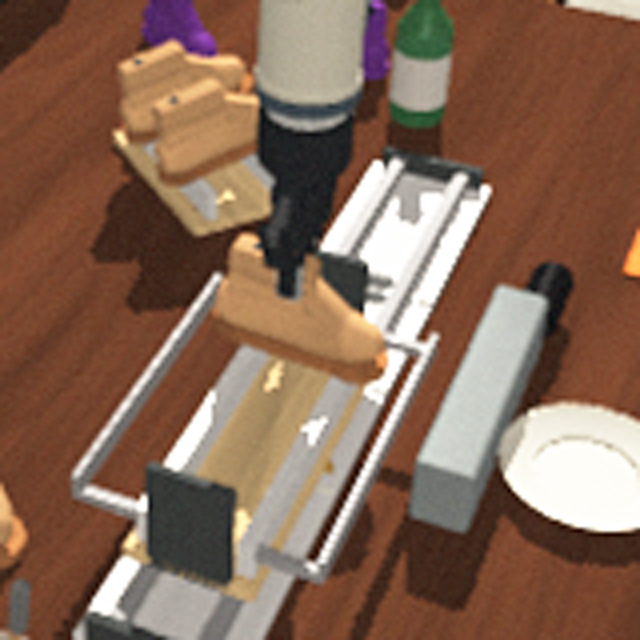

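View pics/w16.png

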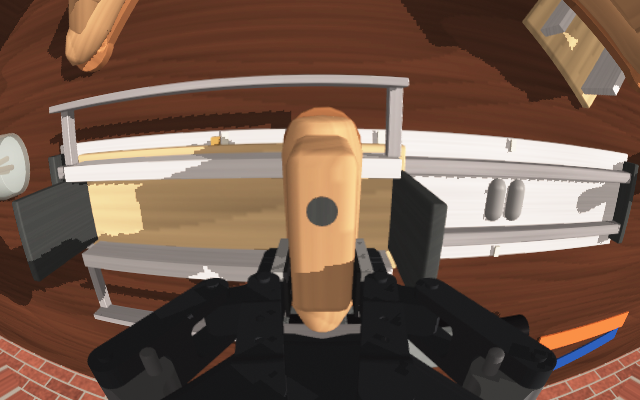

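drive_tool --rows '[-4, 0, 0, 0, 0, 0, 0, -4, 0, 0, 0, -2, 0, 0, -4, 0, 0, 0, -4, 0, 0, -4, 0, 0, 0, -4, 0, 0]'

```text
clock: 29.28
eef_pos: [629.3, -50.5, 147.5]
tcp_rot: [-0.006, 1.5, 0.019]
contact_force: [0.4, 0.5, -1.8]
opening: 0.318
```

```bash
python3 - <<'E'
from h import *
st();save(grab_frame('scene'),'s17',(320,170,440,270),6)
E
```

```text
t 29.27 pos [629.3 -50.5 147.5] q [-0.09  0.42  1.75  0.01  0.91 -1.69] yaw_y 1.596 tilt 4.07 F [ 0.4  0.5 -1.8] op 0.318
```

View pics/s17.png

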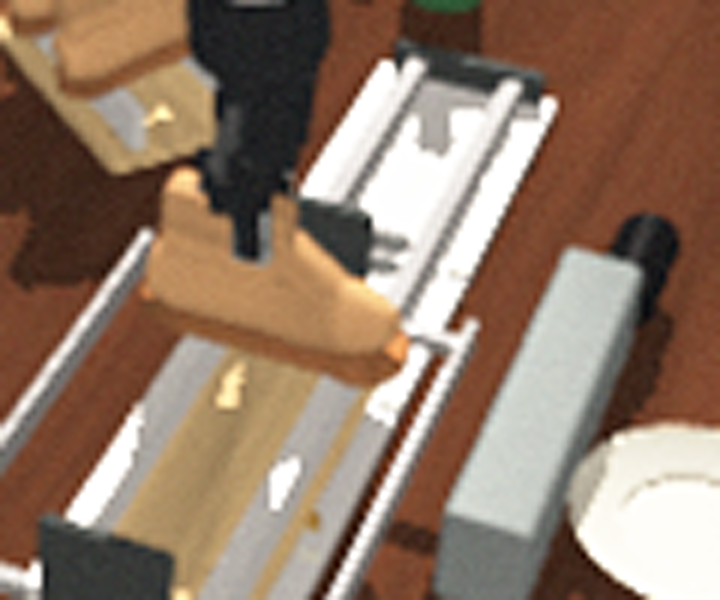

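drive_tool --rows '[3, 0, 0, 0, 0, 0, 0, 4, 0, 0, 0, 0, 0, 0, 5, 0, 0.4, 0, 0, 0, 0, 5, 0, 0.4, 0, 0, 0, 0]'

```text
clock: 29.82
eef_pos: [630.4, -50.5, 142.5]
tcp_rot: [-0.007, 1.5, 0.019]
contact_force: [0.1, 0.4, -1.6]
opening: 0.32
```

drive_tool --rows '[1, 0, 0, 0, 0, 0, 0, 1.5, 0, 0, 0, 0, 0, 0]'

```text
clock: 30.08
eef_pos: [630.5, -50.5, 140.9]
tcp_rot: [-0.006, 1.5, 0.019]
contact_force: [0.0, 0.9, -1.7]
opening: 0.324
```

drive_tool --rows '[1, 0, 0, 0, 0, 0, 0, 1.5, 0, 0, 0, 0, 0, 0]'

```text
clock: 30.32
eef_pos: [630.7, -50.5, 139.8]
tcp_rot: [-0.006, 1.5, 0.019]
contact_force: [-3.6, 0.1, 5.8]
opening: 0.317
```

```bash
python3 - <<'E'
from h import *
st();print(r.sense()['wrist_torque'])
E
```

```text
t 30.32 pos [630.7 -50.5 139.8] q [-0.09  0.43  1.75  0.01  0.9  -1.69] yaw_y 1.596 tilt 4.06 F [-3.6  0.1  5.8] op 0.317
[0.05080608 0.41999327 0.02837815]
```

drive_tool --rows '[0, 0, 0, 0, 0, 0, 40, 0, 0, 0, 0, 0, 0, 55, 0, 0, 0, 0, 0, 0, 60, -10, 0, 0, 0, 0, 0, 60, -40, 0, 0, 0, 2, 0, 60, -90, 0, 0, 0, 4, 0, 60, -130, 0, 0, 0, 4, 0, 60, -130, 0, 0, 0, 4, 0, 60]'

```text
clock: 31.32
eef_pos: [623.4, -50.8, 274.1]
tcp_rot: [-0.154, 1.563, -0.129]
contact_force: [0.1, 0.1, -0.5]
opening: 0.602
```

```bash
python3 - <<'E'
from h import *
st();np.save('T18.npy',tcp()); im=grab_frame('wrist'); cv2.imwrite('pics/w18raw.png',im[:,:,::-1]);save(im,'w18')
save(grab_frame('scene'),'s18',(220,130,440,300),3.5)
E
```

```text
t 31.32 pos [623.4 -50.8 274.1] q [-0.08  0.31  1.59 -0.    1.23 -1.68] yaw_y 1.596 tilt 0.47 F [ 0.1  0.1 -0.5] op 0.602
```

View pics/w18.png

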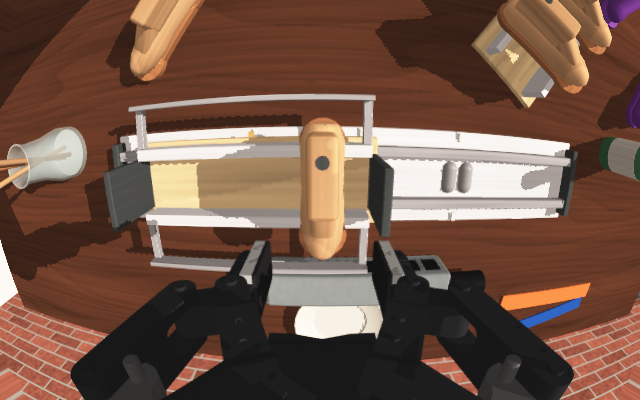

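View pics/s18.png

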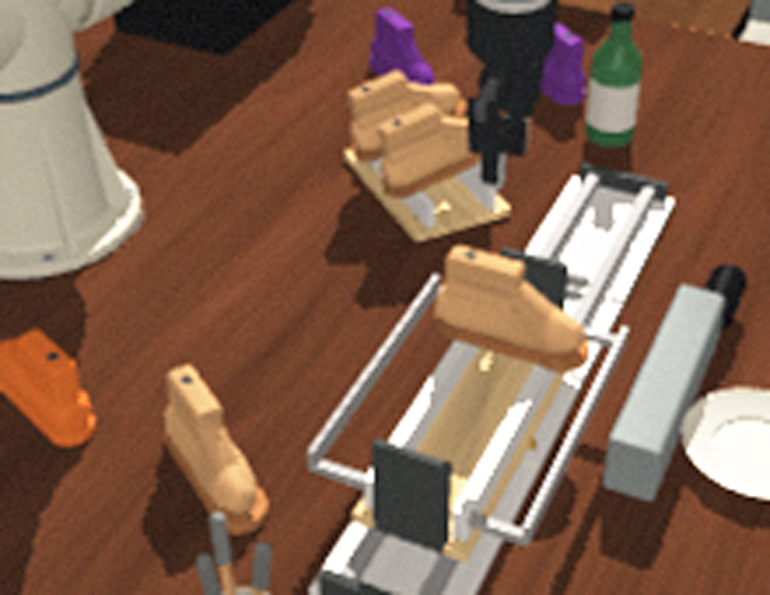

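```bash
python3 - <<'E'
from h import *
move([429,-300,260],yaw=1.571-.522)
E
```

```text
shift [   9.8 -244.3 -198.7] rot [31.36  0.11 -0.  ]
```

drive_tool --rows '[-20, -40, -33, 5, 0, 0, 70, -20, -80, -66, 10, 0, 0, 70, -20, -122, -100, 16, 0, 0, 70, -20, -164, -133, 22, 0, 0, 70, -10, -206, -167, 28, 0, 0, 70, 10, -244, -199, 31.4, 0, 0, 70, 10, -244, -199, 31.4, 0, 0, 70, 10, -244, -199, 31.4, 0, 0, 70]'

```text
clock: 32.42
eef_pos: [428.6, -299.3, 259.2]
tcp_rot: [1.036, 1.57, 0.513]
contact_force: [1.0, -0.2, 0.2]
opening: 0.704
```

```bash
python3 - <<'E'
from h import *
st();np.save('T19.npy',tcp()); im=grab_frame('wrist'); cv2.imwrite('pics/w19raw.png',im[:,:,::-1]);save(im,'w19')
save(im,'w19c',(270,95,380,255),3.7)
E
```

```text
t 32.42 pos [ 428.6 -299.3  259.2] q [-0.61  0.17  1.82  0.    1.16 -1.66] yaw_y 1.048 tilt 0.07 F [ 1.  -0.2  0.2] op 0.704
```

View pics/w19.png

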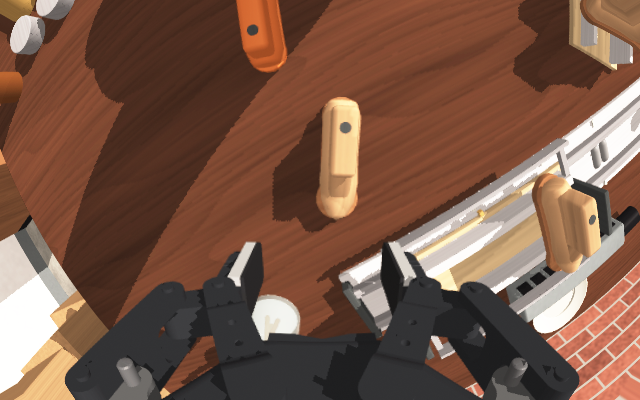

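View pics/w19c.png

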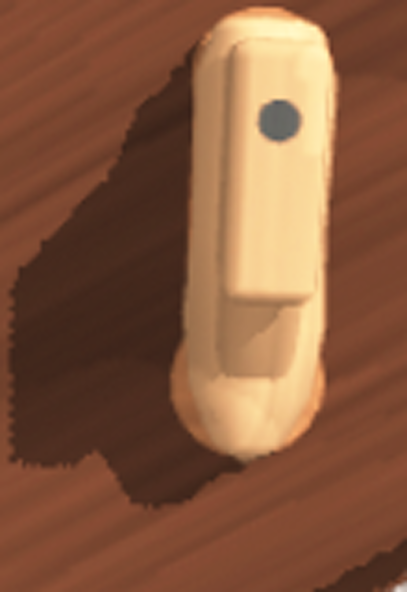

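```bash
python3 - <<'E'
from m1 import *
T=np.load('T19.npy')
face('wet2',[(232,40),(327,45)],[(225,295),(312,300)],(270,95),3.7,90,T)
print('pin',onz('wrist',270+280/3.7,95+121/3.7,90,T))
E
```

```text
wet2 len 70.7 w 25.7 24.4 yaw -0.554 mid [ 407.2 -259.4] sole origin [ 432.3 -274.9]
pin [ 395.90055334 -251.32555956   90.        ]
```

```bash
python3 - <<'E'
from h import *
u=np.array([np.cos(.565),-np.sin(.565)]); p=np.array([407.2,-259.2])+21*u; print(p)
move([p[0],p[1],57],yaw=1.571-.565)
E
```

```text
[ 424.93636061 -270.44373214]
shift [202.5  22.6 -18.2] rot [ 2.46  0.08 -0.06]
```

drive_tool --rows '[20, 22.5, -18, 2.5, 0, 0, 75, 70, 22.5, -18, 2.5, 0, 0, 75, 125, 22.5, -18, 2.5, 0, 0, 75, 130, 22.5, -18, 2.5, 0, 0, 75]'

```text
clock: 32.98
eef_pos: [423.6, -268.2, 126.9]
tcp_rot: [2.9, 1.566, 2.337]
contact_force: [-0.7, 0.8, 0.6]
opening: 0.75
```

```bash
python3 - <<'E'
from h import *
st();np.save('T20.npy',tcp()); im=grab_frame('wrist'); save(im,'w20')
u=np.array([np.cos(.565),-np.sin(.565)]); p=np.array([407.2,-259.2])+21*u
move([p[0],p[1],57],yaw=1.571-.565)
E
```

```text
t 32.98 pos [ 423.6 -268.2  126.9] q [-0.57  0.3   1.98  0.    0.86 -1.58] yaw_y 1.008 tilt 0.29 F [-0.7  0.8  0.6] op 0.75
shift [71.5 -1.   0.9] rot [ 0.07 -0.12 -0.07]
```

View pics/w20.png

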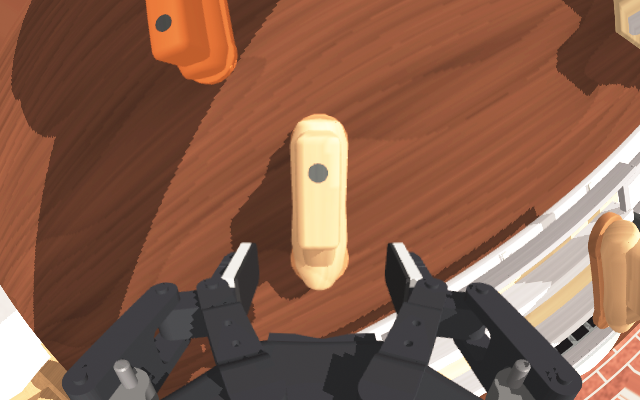

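drive_tool --rows '[40, -1, 1, 0, 0, 0, 75, 66, -1, 1, 0, 0, 0, 75, 70, -1, 1, 0, 0, 0, 75, 70, -1, 1, 0, 0, 0, 40, 70, -1, 1, 0, 0, 0, 20, 70, -1, 1, 0, 0, 0, 0, 70, -1, 1, 0, 0, 0, 0, 70, -1, 1, 0, 0, 0, 0]' --newtons 70

```text
clock: 34.02
eef_pos: [426.1, -271.1, 60.1]
tcp_rot: [1.06, 1.569, 0.496]
contact_force: [-1.1, 1.0, 8.6]
opening: 0.314
```

drive_tool --rows '[-5, 0, 0, 0, 0, 0, 0, -25, 0, 0, 0, 0, 0, 0, -70, 0, 0, 0, 0, 0, 0, -120, 0, 0, 0, 0, 0, 0, -170, 0, 0, 0, 0, 0, 0, -185, 0, 0, 0, 0, 0, 0]'

```text
clock: 34.78
eef_pos: [427.1, -272.1, 248.9]
tcp_rot: [0.191, 1.564, -0.373]
contact_force: [0.2, -0.1, -2.5]
opening: 0.317
```

```bash
python3 - <<'E'
from tgt import *
st();im=grab_frame('wrist'); save(im,'w21')
save(grab_frame('scene'),'s21',(220,130,440,300),3.5)
car(0,60,60.5,8)
E
```

```text
t 34.77 pos [ 427.1 -272.1  248.9] q [-0.57  0.15  1.87  0.    1.12 -1.58] yaw_y 1.007 tilt 0.37 F [ 0.2 -0.1 -2.5] op 0.317
[ 634.5 -138.2  199.5]
shift [ 47.9 223.9 104.4] rot [-3.373e+01  2.400e-01 -1.000e-02]
```

View pics/w21.png

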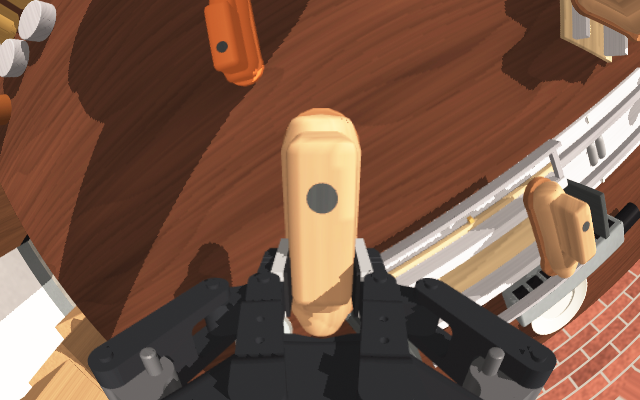

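View pics/s21.png

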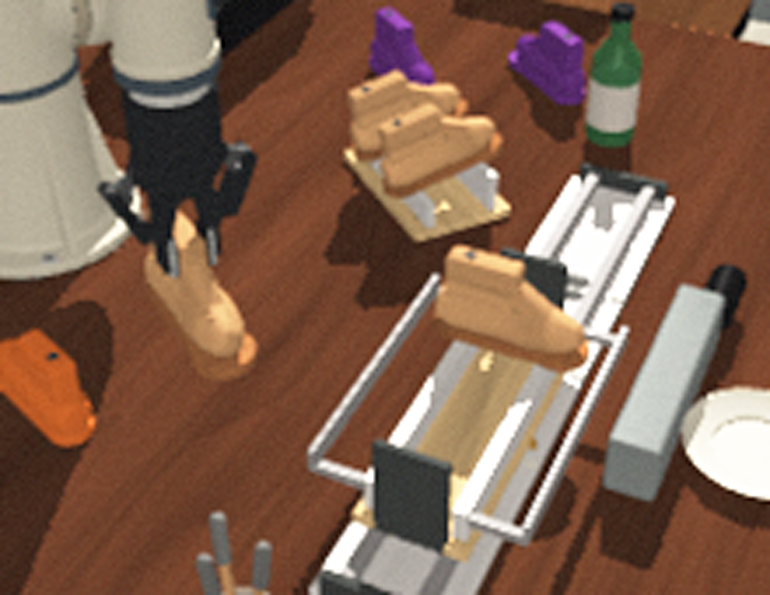

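drive_tool --rows '[0, 40, 18, -6, 0, 0, 0, 0, 80, 37, -12, 0, 0, 0, 0, 120, 56, -18, 0, 0, 0, 0, 160, 75, -25, 0, 0, 0, 0, 200, 94, -32, 0, 0, 0, 0, 224, 104, -33.7, 0, 0, 0, 20, 224, 104, -33.7, 0, 0, 0, 40, 224, 104, -33.7, 0, 0, 0, 40, 224, 104, -33.7, 0, 0, 0]'

```text
clock: 36.0
eef_pos: [632.0, -137.7, 203.9]
tcp_rot: [3.001, 1.569, 3.025]
contact_force: [0.2, -0.3, -1.3]
opening: 0.32
```

```bash
python3 - <<'E'
from tgt import *
st();im=grab_frame('wrist'); save(im,'w22'); pintool(322,198,60.3)
save(grab_frame('scene'),'s22',(320,170,440,270),6)
car(0,0,60.5,7.5)
E
```

```text
t 36.0 pos [ 632.  -137.7  203.9] q [-0.22  0.41  1.61 -0.    1.12 -1.81] yaw_y 1.595 tilt 0.11 F [ 0.2 -0.3 -1.3] op 0.32
pin in tool [-29.7  -0.2 -36.5] sole origin tool z 6.0
[ 635.  -138.2  139.5]
shift [67.3 -0.   1.1] rot [-0.06  0.15  0.05]
```

View pics/w22.png

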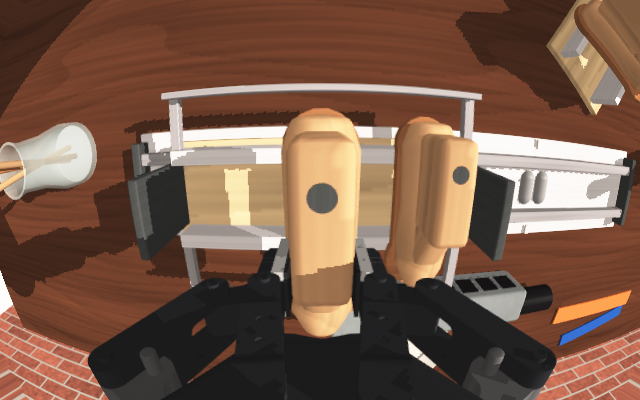

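View pics/s22.png

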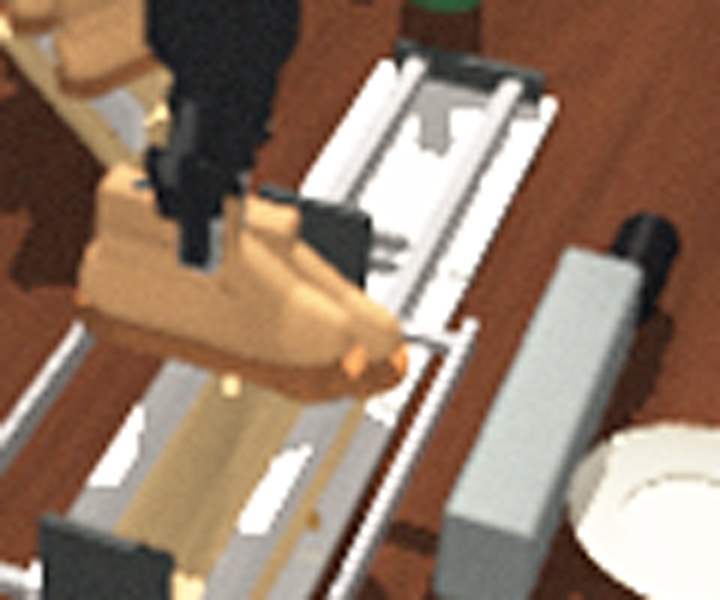

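drive_tool --rows '[25, 0, 1.5, 0, 0.1, 0, 0, 50, 0, 1.5, 0, 0.1, 0, 0, 59, 0, 1.5, 0, 0.1, 0, 0, 62, 0, 1.5, 0, 0.1, 0, 0, 62, 0, 1.5, 0, 0.1, 0, 0]'

```text
clock: 36.72
eef_pos: [635.9, -138.4, 145.8]
tcp_rot: [-0.479, 1.568, -0.455]
contact_force: [-0.8, 0.1, -2.3]
opening: 0.316
```

drive_tool --rows '[1, 0, 0, 0, 0, 0, 0, 2, 0, 0, 0, 0, 0, 0]'

```text
clock: 36.98
eef_pos: [636.3, -138.5, 144.4]
tcp_rot: [-0.4, 1.567, -0.377]
contact_force: [0.9, -0.1, -2.4]
opening: 0.314
```

drive_tool --rows '[0.8, 0, 0, 0, 0, 0, 0, 1.2, 0, 0, 0, 0, 0, 0]'

```text
clock: 37.22
eef_pos: [636.4, -138.5, 143.3]
tcp_rot: [-0.386, 1.567, -0.362]
contact_force: [0.4, -0.4, -1.9]
opening: 0.313
```

drive_tool --rows '[1, 0, -0.5, 0, -0.2, 0, 0, 2, 0, -1, 0, -0.2, 0, 0]'

```text
clock: 37.48
eef_pos: [635.3, -138.5, 141.2]
tcp_rot: [-0.2, 1.564, -0.176]
contact_force: [-0.4, 0.6, -2.7]
opening: 0.318
```

drive_tool --rows '[0.8, 0, 0, 0, 0, 0, 0, 1.3, 0, 0, 0, 0, 0, 0]'

```text
clock: 37.72
eef_pos: [635.2, -138.4, 139.8]
tcp_rot: [-0.199, 1.564, -0.175]
contact_force: [0.2, 0.2, -2.0]
opening: 0.317
```

```bash
python3 - <<'E'
from h import *
st();print(r.sense()['wrist_torque'])
E
```

```text
t 37.73 pos [ 635.2 -138.4  139.8] q [-0.22  0.48  1.66  0.    1.   -1.81] yaw_y 1.595 tilt 0.4 F [ 0.2  0.2 -2. ] op 0.317
[-0.00124411  0.05752249 -0.01290509]
```

drive_tool --rows '[0.7, 0, 0, 0, 0, 0, 0, 1.2, 0, 0, 0, 0, 0, 0]'

```text
clock: 37.98
eef_pos: [635.6, -138.5, 139.3]
tcp_rot: [-0.194, 1.563, -0.171]
contact_force: [-1.7, 0.1, 6.4]
opening: 0.32
```

Contact at the expected height (139.3). Release, lift.

drive_tool --rows '[0, 0, 0, 0, 0, 0, 40, 0, 0, 0, 0, 0, 0, 60, 0, 0, 0, 0, 0, 0, 65, -10, 0, 0, 0, 0, 0, 65, -40, 0, 0, 0, 0, 0, 65, -90, 0, 0, 0, 0, 0, 65, -135, 0, 0, 0, 0, 0, 65, -140, 0, 0, 0, 0, 0, 65]'

```text
clock: 38.98
eef_pos: [636.4, -138.8, 284.2]
tcp_rot: [-0.217, 1.556, -0.193]
contact_force: [0.3, 0.9, -0.1]
opening: 0.649
```

```bash
python3 - <<'E'
from h import *
st();np.save('T23.npy',tcp()); im=grab_frame('wrist'); cv2.imwrite('pics/w23raw.png',im[:,:,::-1]);save(im,'w23')
save(grab_frame('scene'),'s23',(220,130,440,300),3.5)
E
```

```text
t 38.98 pos [ 636.4 -138.8  284.2] q [-0.22  0.34  1.53  0.    1.26 -1.81] yaw_y 1.595 tilt 0.86 F [ 0.3  0.9 -0.1] op 0.649
```

View pics/w23.png

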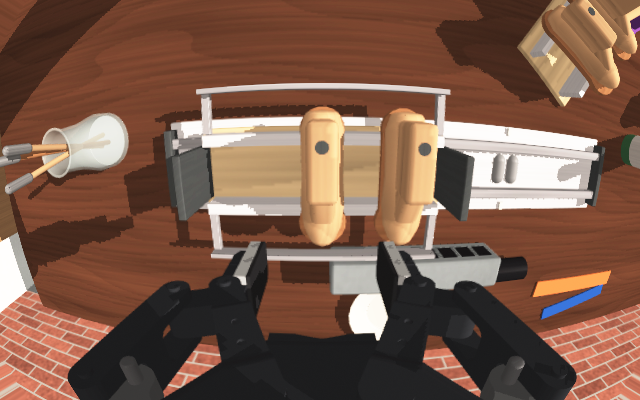

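View pics/s23.png

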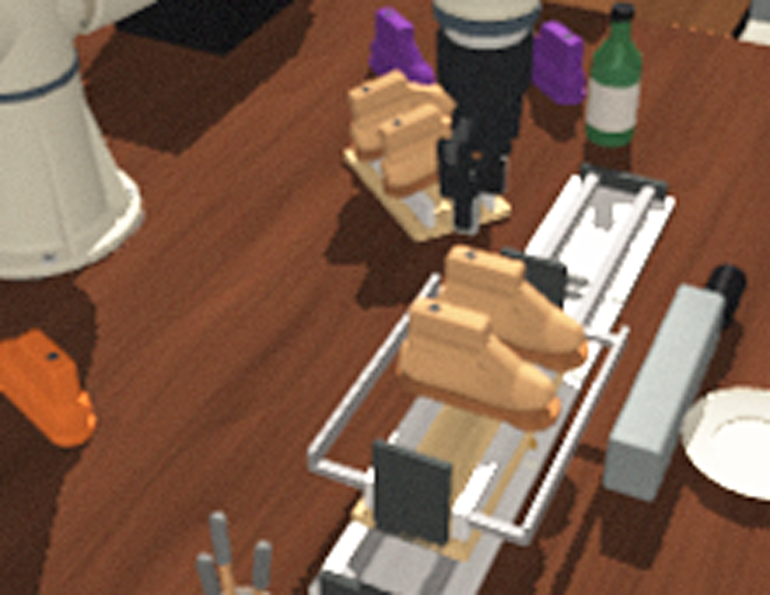

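```bash
python3 - <<'E'
from h import *
move([644,-288,115],yaw=1.571+.024)
E
```

```text
shift [ 165.8 -149.5    4. ] rot [-0.02  0.55  0.11]
```

drive_tool --rows '[0, -40, 1, 0, 0.5, 0, 60, 0, -85, 2, 0, 0.5, 0, 60, 0, -130, 3, 0, 0.5, 0, 60, 20, -149.5, 4, 0, 0.5, 0, 60, 40, -149.5, 4, 0, 0.5, 0, 60, 40, -149.5, 4, 0, 0.5, 0, 60]'

```text
clock: 39.83
eef_pos: [641.1, -285.8, 237.0]
tcp_rot: [2.881, 1.566, 2.905]
contact_force: [0.3, -0.3, 0.3]
opening: 0.598
```

```bash
python3 - <<'E'
from h import *
st();im=grab_frame('wrist');save(im,'w24')
move([644,-288,115],yaw=1.571+.024)
E
```

```text
t 39.83 pos [ 641.1 -285.8  237. ] q [-0.42  0.47  1.44 -0.    1.23 -2.02] yaw_y 1.595 tilt 0.27 F [ 0.3 -0.3  0.3] op 0.598
shift [123.8  -2.1   2.3] rot [ 0.04 -0.13 -0.  ]
```

View pics/w24.png

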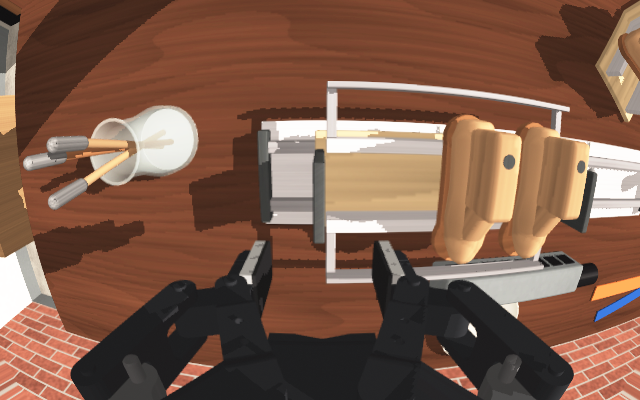

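drive_tool --rows '[40, -2, 2, 0, 0, 0, 60, 85, -2, 2, 0, 0, 0, 60, 118, -2, 2, 0, 0, 0, 60, 122, -2, 2, 0, 0, 0, 60, 122, -2, 2, 0, 0, 0, 40, 122, -2, 2, 0, 0, 0, 25, 122, -2, 2, 0, 0, 0, 10, 122, -2, 2, 0, 0, 0, 0, 122, -2, 2, 0, 0, 0, 0]' --newtons 50

```text
clock: 41.0
eef_pos: [644.7, -288.2, 118.8]
tcp_rot: [-1.362, 1.57, -1.338]
contact_force: [-1.1, 1.7, 7.4]
opening: 0.103
```

```bash
python3 - <<'E'
from h import *
st()
E
```

```text
t 41.0 pos [ 644.7 -288.2  118.8] q [-0.42  0.58  1.53 -0.    1.03 -2.02] yaw_y 1.595 tilt 0.04 F [-1.1  1.7  7.4] op 0.103
```

drive_tool --rows '[0, 2, 0, 0, 0, 0, 0, 0, 5, 0, 0, 0, 0, 0, 0, 10, 0, 0, 0, 0, 0, 0, 16, 0, 0, 0, 0, 0, 0, 22, 0, 0, 0, 0, 0, 0, 28, 0, 0, 0, 0, 0, 0, 34, 0, 0, 0, 0, 0, 0, 40, 0, 0, 0, 0, 0, 0, 46, 0, 0, 0, 0, 0, 0, 52, 0, 0, 0, 0, 0]'

```text
clock: 42.25
eef_pos: [643.5, -235.9, 118.9]
tcp_rot: [-1.112, 1.57, -1.087]
contact_force: [0.1, -0.4, -0.9]
opening: 0.103
```

drive_tool --rows '[0, 6, 0, 0, 0, 0, 0, 0, 12, 0, 0, 0, 0, 0, 0, 18, 0, 0, 0, 0, 0, 0, 24, 0, 0, 0, 0, 0, 0, 30, 0, 0, 0, 0, 0, 0, 36, 0, 0, 0, 0, 0, 0, 42, 0, 0, 0, 0, 0, 0, 48, 0, 0, 0, 0, 0, 0, 53, 0, 0, 0, 0, 0, 0, 57, 0, 0, 0, 0, 0]'

```text
clock: 43.5
eef_pos: [642.2, -178.5, 118.8]
tcp_rot: [-1.003, 1.57, -0.978]
contact_force: [2.3, -1.4, -2.4]
opening: 0.102
```

```bash
python3 - <<'E'
from h import *
st(); move([641.2,-148.2,118.8])
E
```

```text
t 43.5 pos [ 642.2 -178.5  118.8] q [-0.27  0.53  1.63 -0.    0.98 -1.87] yaw_y 1.595 tilt 0.06 F [ 2.3 -1.4 -2.4] op 0.102
shift [-0.  30.3 -0.3] rot [0. 0. 0.]
```

drive_tool --rows '[0, 4, 0, 0, 0, 0, 0, 0, 9, 0, 0, 0, 0, 0, 0, 14, 0, 0, 0, 0, 0, 0, 19, 0, 0, 0, 0, 0, 0, 23, 0, 0, 0, 0, 0, 0, 26, 0, 0, 0, 0, 0, 0, 28, 0, 0, 0, 0, 0, 0, 29, 0, 0, 0, 0, 0, 0, 30, 0, 0, 0, 0, 0, 0, 30.3, 0, 0, 0, 0, 0]'

```text
clock: 44.75
eef_pos: [641.6, -148.3, 118.8]
tcp_rot: [-0.929, 1.57, -0.904]
contact_force: [3.1, 2.3, -2.3]
opening: 0.103
```

```bash
python3 - <<'E'
from h import *
st()
E
```

```text
t 44.75 pos [ 641.6 -148.3  118.8] q [-0.23  0.52  1.65 -0.    0.97 -1.82] yaw_y 1.595 tilt 0.07 F [ 3.1  2.3 -2.3] op 0.103
```

drive_tool --rows '[0, 0, 0, 0, 0, 0, 20, 0, 0, 0, 0, 0, 0, 45, 0, 0, 0, 0, 0, 0, 60, 0, 0, 0, 0, 0, 0, 60, -40, 0, 0, 0, 0, 0, 60, -90, 0, 0, 0, 0, 0, 60, -140, 0, 0, 0, 0, 0, 60, -160, 0, 0, 0, 0, 0, 60]'

```text
clock: 45.75
eef_pos: [642.6, -148.4, 282.4]
tcp_rot: [-0.408, 1.565, -0.383]
contact_force: [0.2, 0.6, -0.3]
opening: 0.598
```

```bash
python3 - <<'E'
from h import *
st();np.save('T25.npy',tcp()); im=grab_frame('wrist'); cv2.imwrite('pics/w25raw.png',im[:,:,::-1]);save(im,'w25')
print(proj('wrist',[641.6,-148.2,139],tcp()))
move([380,-60,460])
E
```

```text
t 45.75 pos [ 642.6 -148.4  282.4] q [-0.23  0.36  1.5  -0.    1.27 -1.82] yaw_y 1.595 tilt 0.33 F [ 0.2  0.6 -0.3] op 0.598
[322.78947417 181.55319131]
shift [-178.2   94.5 -259.6] rot [0. 0. 0.]
```

View pics/w25.png

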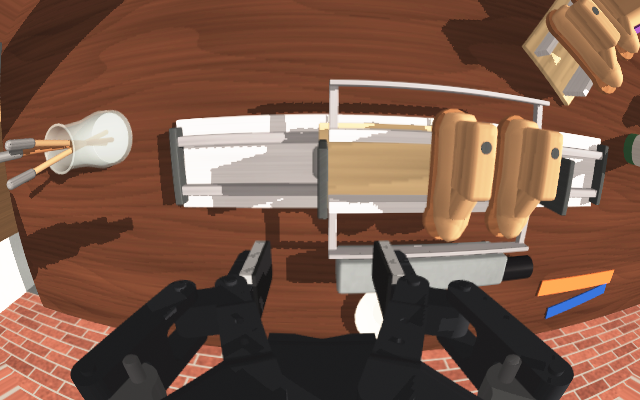

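drive_tool --rows '[-60, 10, -30, 0, 0, 0, 60, -110, 30, -80, 0, 0, 0, 60, -160, 50, -130, 0, 0, 0, 60, -178, 70, -180, 0, 0, 0, 60, -178, 90, -225, 0, 0, 0, 60, -178, 95, -260, 0, 0, 0, 60, -178, 95, -260, 0, 0, 0, 60, -178, 95, -260, 0, 0, 0, 60]'

```text
clock: 46.8
eef_pos: [379.9, -59.6, 459.0]
tcp_rot: [-0.413, 1.564, -0.389]
contact_force: [0.1, -0.1, 0.1]
opening: 0.598
```

```bash
python3 - <<'E'
from h import *
st();np.save('T26.npy',tcp()); im=grab_frame('wrist'); cv2.imwrite('pics/w26raw.png',im[:,:,::-1]);save(im,'w26')
im=grab_frame('scene'); save(im,'s26'); save(im,'s26c',(270,110,450,320),2.8)
save(grab_frame('top'),'t26',(150,50,450,280),2.6)
E
```

```text
t 46.8 pos [379.9 -59.6 459. ] q [-0.16 -0.2   1.75 -0.    1.58 -1.75] yaw_y 1.595 tilt 0.36 F [ 0.1 -0.1  0.1] op 0.598
```

View pics/w26.png

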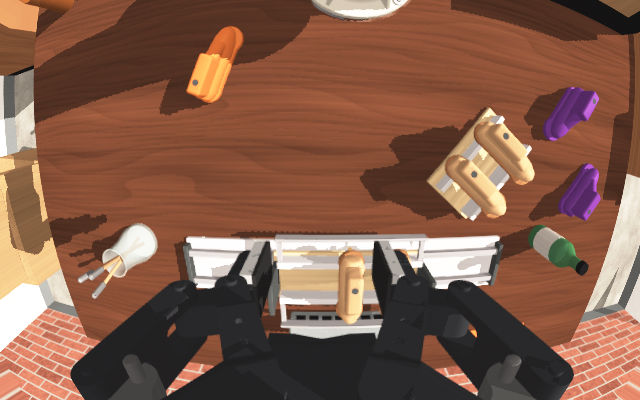

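View pics/s26c.png

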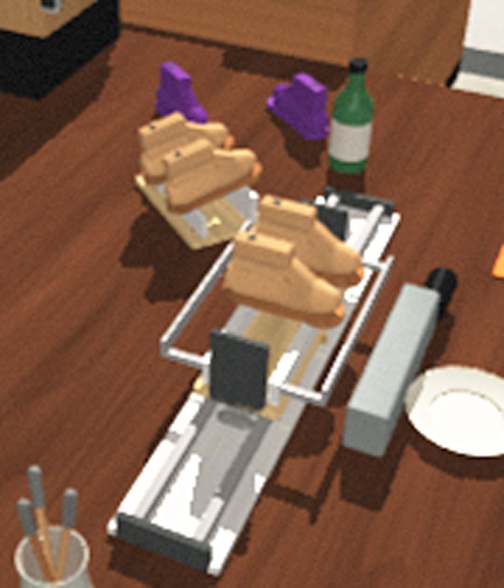

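View pics/t26.png

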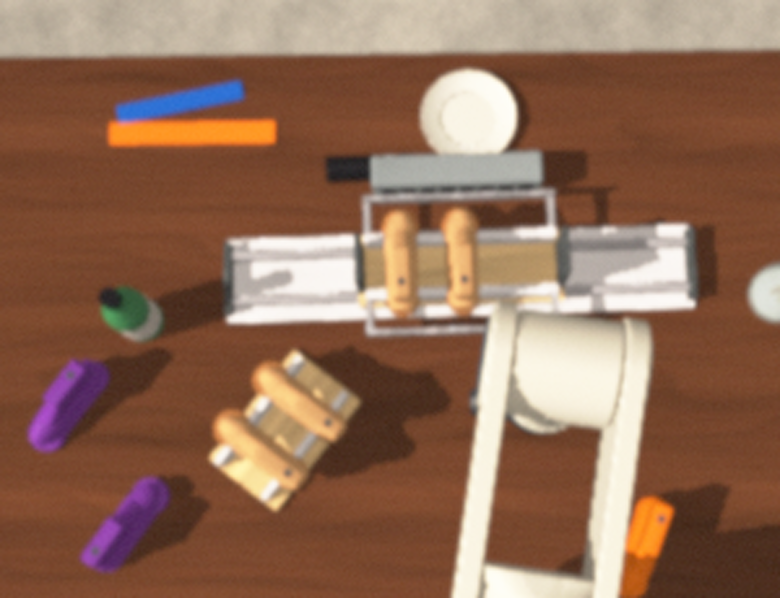

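View pics/s26.png

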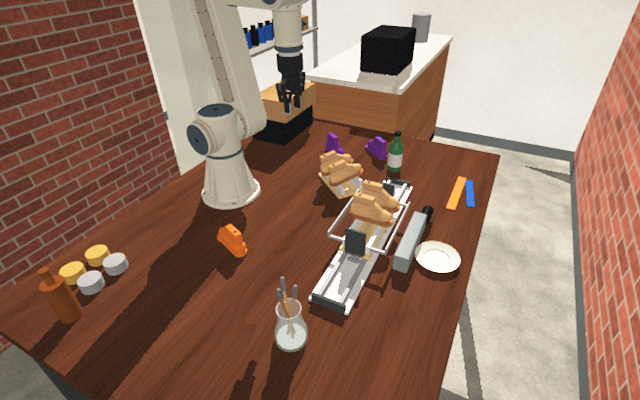

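```bash
python3 -c "
from rig import sign_off
print(sign_off())"
```

```text
the job is handed in; nothing more can be done
None
```

The job is done and handed in at 46.8 s of the 210 s allowed; the sign-off reported no verdict.

**What I did**
- I pinched the right push plate, slid the carrier with both dried lasts to the loading detent, and moved the two dried lasts onto the sloped stand.
- Only two oiled lasts were on the bench; no third showed in any view. I stood both on the carrier at about y = +88 and 0 mm.
- I then moved the loaded carrier 140 mm, at no more than about 50 mm/s, into the middle detent and let go.

**Last checks**
- All three cameras show both dried lasts on the stand and both oiled lasts across the carrier bars. One carrier last was partly hidden by the gripper in the wrist view.
- In the top view the carrier's middle matches the rail's middle to within about a pixel. After release the plate stood where the middle detent should put it.
- The bottle, the jar and the orange and purple look-alikes were untouched, and the gripper reads no contact.

**What did not go to plan**
- The second oiled last was knocked about 3 cm aside partway through, so I measured it again before gripping it.
- The first oiled last had tipped toe-down in the grip and touched the carrier about 4 mm early. I lifted it, tilted it back by 4° and set it down level.
- Setting the first dried last on the stand, the wrist force reached about 49 N through the held last. I then eased off before letting go. This is under the 120 N wrist limit. It came through the fingers and the last, not the gripper's body, so I don't expect the 40 N rule to apply.

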